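# Stand the tipped bottles back on the bench rocker and lock its dial at the mark

## Task

Get the bottle rocker ready to run: first stand every bottle that has tipped over onto the board upright in the rocker's lane, where a black bottle and a jar already stand. Then, on the control box, push the pulled-out dial knob fully in, keep it in while you turn it clockwise until its white pointer faces the brass mark, and finally pull the knob fully out to lock that setting. Leave the brass mark where it is set; at the end every bottle and the jar must still stand upright in the lane.

Things in the scene. Friction and masses are not known exactly. Their poses are not given: they have to be found in the camera images.
- lane (a point): Middle of the flat floor of the rocker's lane, at floor height (30 mm over the board). The rocker is a low grey housing that does not move; its lane runs along x of this frame (away from the robot), 248 mm long inside and 60 mm wide in y, with aluminium walls all round, 4 mm thick, that rise 16 mm over the lane floor. Anywhere on the floor serves.
- rocker: The fixed rocker, 260 x 72 mm, 46 mm high over its walls; origin under its middle. The wooden board in front of the robot, on which everything stands, is flat at z = 0 and free from about x = 0.40 to 0.62, y = -0.28 to 0.24. A wooden bench pin projects from the bench over the board's far middle (about x over 0.53 and y within 0.05), and the bench top beyond the board is 0.12 m high: keep the hand clear of both.
- navy_a_mid (a point): Navy-blue round bottle with a black nozzle, 32 mm in diameter and 111 mm tall over the nozzle, 0.1 kg. Only its cylindrical body, from the base to 93 mm up, is firm to grip. It starts lying on the board in front of the lane (or is absent). Half-way point of the whole bottle's height; its z axis runs from the base to the cap along the bottle's own axis, so it points up when the bottle stands. 
- navy_b_mid (a point): Navy-blue round bottle with a black nozzle, 32 mm in diameter and 111 mm tall over the nozzle, 0.1 kg. Only its cylindrical body, from the base to 93 mm up, is firm to grip. It starts lying on the board in front of the lane (or is absent). Half-way point of the whole bottle's height; its z axis runs from the base to the cap along the bottle's own axis, so it points up when the bottle stands. 
- black_a_mid (a point): Black round dropper bottle with a pointed cap, 27 mm in diameter, 79 mm tall over the cap, 0.045 kg. Only its body, from the base to 56 mm up, is firm to grip. It starts lying on the board in front of the lane (or is absent). Half-way point of the whole bottle's height; its z axis runs from the base to the cap along the bottle's own axis, so it points up when the bottle stands. 
- black_b_mid (a point): Black round dropper bottle with a pointed cap, 27 mm in diameter, 79 mm tall over the cap, 0.045 kg. Only its body, from the base to 56 mm up, is firm to grip. It starts standing in the lane. Half-way point of the whole bottle's height; its z axis runs from the base to the cap along the bottle's own axis, so it points up when the bottle stands. 
- jar_mid (a point): Clear glass jar, 37 mm in diameter, 48 mm tall, 0.07 kg, standing in the lane from the start. Half-way up its height; z points up when it stands.
- navy_a: The first navy bottle: origin at the centre of its underside, z towards its nozzle.
- navy_b: The second navy bottle: origin at the centre of its underside, z towards its nozzle.
- black_a: The tipped black bottle: origin at the centre of its underside, z towards its cap.
- black_b: The standing black bottle: origin at the centre of its underside, z towards its cap.
- jar: The jar: origin at the centre of its underside, z towards its mouth.
- plug: Bystander: a flat round wooden plug, 28 mm in diameter, 10 mm high, loose on the board. Origin at the centre of its underside.
- magnifier: Bystander: a low round grey magnifier tin, 31 mm in diameter, 19 mm high, loose on the board. Origin at the centre of its underside.
- dial_grip (a point): Middle of the knob's grip bar, on the dial's upright axis: a black bar 40 mm long along x of this frame, 13 mm thick along y, 26 mm high (13 mm above and below this point), on a round black skirt 43 mm in diameter whose upper face lies 13 mm below this point. x points along the bar towards its white pointer; z up. It rises and turns with the knob. The knob sits on the flat top (z = 40 mm) of a grey control box 90 x 90 mm.
- dial_tip (a point): Point 30 mm from the dial's axis in the direction of the white pointer on the knob; it turns with the knob.
- mark (a point): The brass mark on the ring round the knob, 30 mm from the dial's axis: the pointer faces it when dial_tip lies over it, seen from above. The ring is stiff. The mark stands 6 mm over the box top.
- dial (a joint): Angle of the knob in rad, 0 to 4.6, growing clockwise seen from above; it stays where it is left (friction torque about 0.05 N m).
- mark_ring (a joint): Angle of the brass mark in rad, same zero and direction as the dial: dial equals mark_ring when the pointer faces the mark. Do not change it.
- lock (a joint): How far the knob is pulled out (straight up), in m: 0 fully in, 0.012 fully out and locked. It stays where it is left (friction about 4 N). It starts out, at an old setting.
Not all that is in view belongs to the job. What is shaped like the black_b but red or turquoise is not meant.

How it is judged (in metres and radians):
On the way, in this order (a step that is already met when the one before it is completed fails the run):
1. every bottle and the jar stand upright in the lane, released (angle between each of navy_a_mid, navy_b_mid, black_a_mid, jar_mid, black_b_mid's own z axis and vertical below 0.15 rad and x of navy_a_mid in the frame of lane between -0.12 and 0.12 m and y of navy_a_mid in the frame of lane between -0.026 and 0.026 m and z of navy_a_mid in the frame of lane between 0.0495 and 0.0635 m and linear speed of each of navy_a, navy_b, black_a, jar, black_b below 0.03 m/s and x of navy_b_mid in the frame of lane between -0.12 and 0.12 m and y of navy_b_mid in the frame of lane between -0.026 and 0.026 m and z of navy_b_mid in the frame of lane between 0.0495 and 0.0635 m and x of black_a_mid in the frame of lane between -0.12 and 0.12 m and y of black_a_mid in the frame of lane between -0.026 and 0.026 m and z of black_a_mid in the frame of lane between 0.0335 and 0.0475 m and x of jar_mid in the frame of lane between -0.12 and 0.12 m and y of jar_mid in the frame of lane between -0.026 and 0.026 m and z of jar_mid in the frame of lane between 0.018 and 0.032 m and x of black_b_mid in the frame of lane between -0.12 and 0.12 m and y of black_b_mid in the frame of lane between -0.026 and 0.026 m and z of black_b_mid in the frame of lane between 0.0335 and 0.0475 m and contact force between the fingers and navy_a below 0.1 N and contact force between the fingers and navy_b below 0.1 N and contact force between the fingers and black_a below 0.1 N and contact force between the fingers and jar below 0.1 N and contact force between the fingers and black_b below 0.1 N), for 0.3 s.
2. the knob is pushed fully in (value of joint lock below 0.002 m), for 0.1 s.
3. the pointer faces the mark, with the knob still in (value of joint lock below 0.0035 m and horizontal distance between dial_tip and mark below 0.005 m), for 0.2 s.
4. the knob is pulled fully out with the pointer at the mark (value of joint lock above 0.0095 m and horizontal distance between dial_tip and mark below 0.005 m), for 0.2 s.
At the end, for the whole second after the job is handed in: All bottles and the jar stand (within 0.15 rad of upright) at rest on the lane floor; the knob is out by more than 9.5 mm of its 12 mm and its pointer faces the brass mark (dial_tip within 5 mm of mark, seen from above) (all of step 4 and angle between each of navy_a_mid, navy_b_mid, black_a_mid, jar_mid, black_b_mid's own z axis and vertical below 0.15 rad and x of navy_a_mid in the frame of lane between -0.12 and 0.12 m and y of navy_a_mid in the frame of lane between -0.026 and 0.026 m and z of navy_a_mid in the frame of lane between 0.0495 and 0.0635 m and linear speed of each of navy_a, navy_b, black_a, jar, black_b below 0.03 m/s and x of navy_b_mid in the frame of lane between -0.12 and 0.12 m and y of navy_b_mid in the frame of lane between -0.026 and 0.026 m and z of navy_b_mid in the frame of lane between 0.0495 and 0.0635 m and x of black_a_mid in the frame of lane between -0.12 and 0.12 m and y of black_a_mid in the frame of lane between -0.026 and 0.026 m and z of black_a_mid in the frame of lane between 0.0335 and 0.0475 m and x of jar_mid in the frame of lane between -0.12 and 0.12 m and y of jar_mid in the frame of lane between -0.026 and 0.026 m and z of jar_mid in the frame of lane between 0.018 and 0.032 m and x of black_b_mid in the frame of lane between -0.12 and 0.12 m and y of black_b_mid in the frame of lane between -0.026 and 0.026 m and z of black_b_mid in the frame of lane between 0.0335 and 0.0475 m); the robot touches nothing.
It fails at once if the brass mark is turned away from where it was set (distance of mark from where it was at the start of the episode above 0.004 m).
Of navy_a, navy_b, black_a only 2 to 3 are there at a start; the rules pass over those that are not, and their reading is None.
At some moment in a run one of plug, magnifier may be knocked a few centimetres aside while the robot is not near it.
Once in a run the grip may slacken for a moment while it holds something.
It also fails if it takes over 210 s, if anything falls off the work surface, if the arm or the gripper's body presses on something with over 40 N, if the wrist force passes 120 N, or if a joint passes its speed limit or range.

## Robot

A 6-joint arm with a two-finger parallel gripper is mounted at the origin on a cart in front of the work surface, level with it; the furniture and walls round the work are solid. World frame = base frame: x ahead of the robot, y to its left, z up, the work surface at z = 0. Lengths are in mm, angles in rad, forces in N, time in s.
With the tool pointing down it reaches from about 325 to 850 mm from the base axis. Payload 4.4 kg.
Tool frame: the origin (TCP) lies midway between the tips of the shut fingers; the grasp point (between the pads) lies 19 mm behind it (robot.hold_point_z is the distance from the TCP to the grasp point, in mm); z points along the fingers, y is the direction in which the jaws open and shut (so a half turn about z gives the same grasp; the last joint's range is limited). The gripper opens to 94 mm and grips with 3 to 60 N. Pads are 16 mm wide; open, the fingers measure 119 mm over their backs; the gripper's body (75 mm by 177 mm) begins 78 mm behind the grasp point.
Start: joints at [1.117, 0.207, 1.542, -0, 1.393, -0.15], TCP at [171.471, 548.839, 205.447] pointing down, gripper open.
Joint ranges: [-2.73, 2.73], [-0.86, 2.22], [0.23, 2.46], [-1.11, 4.25], [0.08, 2.63], [-2.82, 2.82]. Speed limits (rad/s): [2.79, 2.79, 3.14, 3.14, 3.14, 3.14].

## Interface

Orientations are given as a unit quaternion [w, x, y, z].
In Python, from rig import robot, cams, order gives the robot as it stands.
- The arm moves only by the tool arm_command, never from a script. Its argument "increments" is a list of rows, each a list of 4 numbers: the shift along the tool's x, y, z in mm, then the turn about the tool's z in rad. In form: [[x, y, z, roll], ...]. A call has 1 to 10 rows; each row shifts and turns the commanded pose from where the row before left it, along the tool's axes as they then stand; what a row does not reach is not made up. A row lasts 1/10 s, in which the tool goes at most 50 mm and 8.59 degrees, less where a joint would pass 70% of its speed; a pose out of reach is approached as far as the arm can. A call with a gripper value outside its range is refused whole. "grip" is the closure in counts, from 0 (fully open) to 255 (shut), set as the call begins (left out, the last holds). The fingers move at their own pace and stop on an object; "squeeze" is the grip in N (left out, the last holds). Time passes only in rows, so rows that do not move let the fingers close. It gives the time, the measured TCP pose, the force and the opening at its end, in the units of the state.
- robot.get_state(): the state, without advancing time (a new reading comes with each control period).
- cams.read_camera(name): name is "scene" or "top" or "wrist"; returns the picture (480x640x3 uint8, red, green, blue); there is no depth.
- cams.calibration(name): a dict with "intrinsics" (3x3 intrinsics, pixels), "R" (3x3) and "t" (3): a world point X has camera coordinates R X + t; the wrist camera has in their place "mount" (4x4, takes a point from camera to tool coordinates, whose origin is the TCP and whose axes are the flange's). Camera axes: x right, y down, z forward; pixel columns grow to the right and rows downward; lengths in mm; the calibration is good to about 2 mm. The wrist camera is an equidistant fisheye: a pixel r from the principal point sees the ray r / f radians off the axis. A picture is of the moment at which its call begins: read the wrist's pose just before it. calibration takes no time and is no camera call.
- order.sign_off(): hands the job in, once; it reports no verdict.
The state is a dict: "t": time; "joints": joint angles; "joint_velocities": joint speeds; "joint_efforts": joint torques, N m; "position": TCP position; "ee_rot": TCP orientation; "force": force on the tool from outside, world axes, zero at the start; "wrist_torque": the same for the moment, N m; "finger_gap": opening from 0.0 (shut) to 1.0 (fully open).
Only numpy, scipy, OpenCV 4.12 (cv2) and the standard library are available. Lean on these libraries where they do the work, as an engineer would, in place of code of your own. Each camera call takes 0.05 s, during which the arm holds its last target.

## Working session

There is one attempt and no reset: what is moved stays moved. The work goes in short steps, Python scripts to look and compute and a tool call to move; the robot and the scene stay as the last step left them, time stands still between calls to the robot, and variables do not carry over. Pictures are saved under pics/ and viewed, and the job is handed in when it is done.

Besides the shell and the picture viewer there is one more tool, called in YAML: its name, and indented under it one key for each argument. arm_command: Moves the arm, as the interface text tells. Its arguments: {"type":"object","properties":{"increments":{"type":"array"},"grip":{"type":"number"},"squeeze":{"type":"number"}},"required":["increments"]}

```bash
ls; mkdir -p pics
python3 - <<'E'
from rig import robot,cams,order
import cv2
print(robot.get_state())
for n in ("scene","top","wrist"):
    im=cams.read_camera(n); cv2.imwrite(f"pics/{n}0.png",im[:,:,::-1]); print(n,cams.calibration(n))
E
```

```text
pics
{'t': 0.0, 'joints': array([ 1.11749701e+00,  2.07421606e-01,  1.54291670e+00, -3.00156487e-05,
        1.39348809e+00, -1.50504186e-01]), 'joint_velocities': array([-0.00046992, -0.00017911, -0.00122082,  0.000599  ,  0.0004985 ,
       -0.00077021]), 'joint_efforts': array([ 1.19313521e-03, -3.70884275e+01, -2.81414384e+01,  6.98078843e-02,
        3.61723825e-02, -1.54775607e-04]), 'position': array([171.13109028, 548.11445581, 204.30756764]), 'ee_rot': array([-3.17984520e-04,  1.50817131e-01,  9.88561048e-01, -1.07074826e-03]), 'force': array([ 0.15753845, -0.50007125,  0.66871645]), 'wrist_torque': array([ 0.03226462, -0.020664  , -0.05289403]), 'finger_gap': 1.0023984518710523}
scene {'intrinsics': array([[557.23211385,   0.        , 314.32546143],
       [  0.        , 557.23211385, 242.24363064],
       [  0.        ,   0.        ,   1.        ]]), 'R': array([[ 0.65425931, -0.75591499,  0.02317925],
       [-0.38513232, -0.3594039 , -0.85000113],
       [ 0.65085931,  0.54719408, -0.52627065]]), 't': array([-383.06809514,  241.11035175,  561.67971275])}
top {'intrinsics
[... 227 characters left out ...]
   [-9.76612212e-01,  4.09343788e-03, -2.14969372e-01],
       [ 2.14963594e-01, -1.80798916e-03, -9.76620389e-01]]), 't': array([-41.53975874, 525.32016158, 797.35225069])}
wrist {'intrinsics': array([[371.64829954,   0.        , 315.97283033],
       [  0.        , 371.64829954, 244.2146605 ],
       [  0.        ,   0.        ,   1.        ]]), 'mount': array([[ 9.61146976e-05, -9.63148986e-01, -2.68968440e-01,
         7.76659734e+01],
       [ 9.99999880e-01,  2.21987141e-04, -4.37568078e-04,
        -1.19255077e+00],
       [ 4.81150785e-04, -2.68968366e-01,  9.63148891e-01,
        -1.78417632e+02],
       [ 0.00000000e+00,  0.00000000e+00,  0.00000000e+00,
         1.00000000e+00]])}
```

View pics/scene0.png

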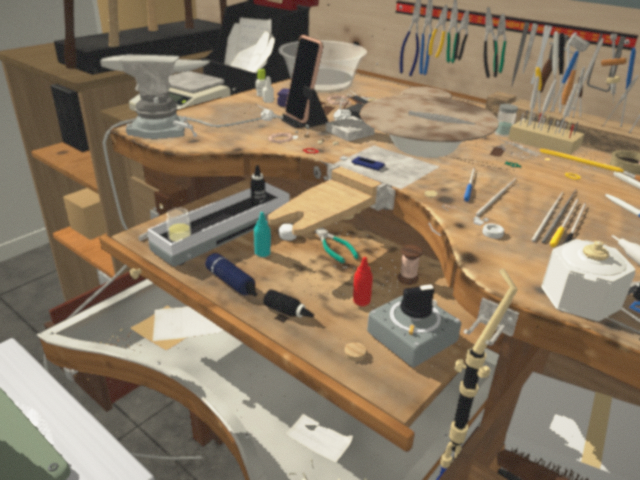

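View pics/top0.png

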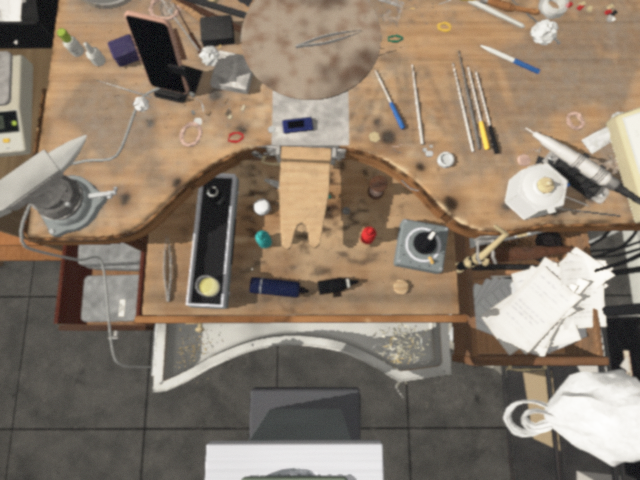

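View pics/wrist0.png

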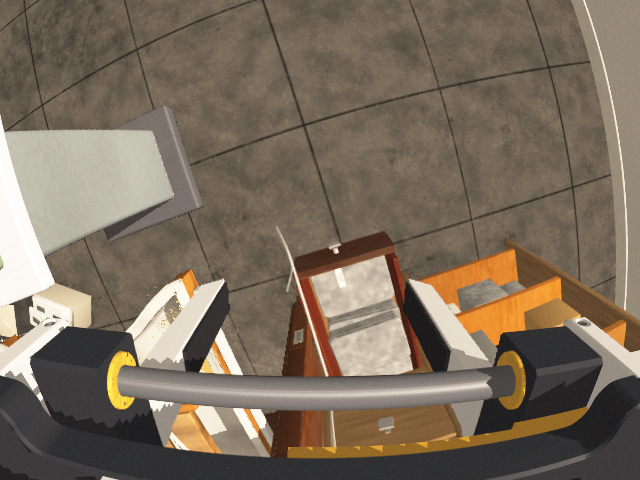

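Two tipped bottles are visible: a navy one at about (250–305, 287) and a black one at about (320–355, 287) in the top view. The jar and the standing black bottle are in the lane, and the knob is at (427, 243). Next I'll crop in closer.

```bash
python3 - <<'E'
import cv2
t=cv2.imread("pics/top0.png")
cv2.imwrite("pics/top_c.png",cv2.resize(t[165:315,180:380],None,fx=4,fy=4,interpolation=cv2.INTER_CUBIC))
cv2.imwrite("pics/top_d.png",cv2.resize(t[210:280,385:465],None,fx=8,fy=8,interpolation=cv2.INTER_CUBIC))
s=cv2.imread("pics/scene0.png")
cv2.imwrite("pics/sc_d.png",cv2.resize(s[270:370,360:470],None,fx=6,fy=6,interpolation=cv2.INTER_CUBIC))
E
cat > h.py <<'E'
import numpy as np,cv2
from rig import robot,cams,order
def ray(name,uv,z,C=None):
    c=C or cams.calibration(name); K=c["intrinsics"];R=c["R"];t=c["t"]
    d=R.T@np.linalg.inv(K)@np.array([uv[0],uv[1],1.]); o=-R.T@t
    return o+d*(z-o[2])/d[2]
def proj(name,X):
    c=cams.calibration(name); p=c["intrinsics"]@(c["R"]@np.asarray(X,float)+c["t"]); return p[:2]/p[2]
def Rq(q):
    from scipy.spatial.transform import Rotation as S
    return S.from_quat([q[1],q[2],q[3],q[0]]).as_matrix()
def wray(uv,z,st):
    c=cams.calibration("wrist");K=c["intrinsics"];M=c["mount"]
    a=(uv[0]-K[0,2])/K[0,0];b=(uv[1]-K[1,2])/K[1,1];r=np.hypot(a,b)
    d=np.array([np.sin(r)*a/r,np.sin(r)*b/r,np.cos(r)])
    R=Rq(st["ee_rot"]);d=R@M[:3,:3]@d;o=R@M[:3,3]+st["position"]
    return o+d*(z-o[2])/d[2]
def wproj(X,st):
    c=cams.calibration("wrist");K=c["intrinsics"];M=c["mount"];R=Rq(st["ee_rot"])
    p=M[:3,:3].T@(R.T@(np.asarray(X,float)-st["position"])-M[:3,3])
    n=np.hypot(p[0],p[1]);th=np.arctan2(n,p[2])
    return K[0,2]+K[0,0]*th*p[0]/n,K[1,2]+K[1,1]*th*p[1]/n
def snap(name,f):
    st=robot.get_state();im=cams.read_camera(name)[:,:,::-1].copy();cv2.imwrite("pics/"+f,im);return im,st
E
python3 - <<'E'
from h import *
for n,uv,z in [("navy base",(250,285),16),("navy cap",(307,291),16),("black base",(318,287),13),("black tip",(362,283),13),("jar top",(207,286),78),("lane nr-left",(189,306),46),("lane nr-right",(227,306),46),("far-left",(206,175),46),("far-right",(238,175),46),("dial",(427,240),80),("plug",(401,287),10)]:
    print(n,ray("top",uv,z).round())
E
```

```text
navy base [434.  86.  16.]
navy cap [422. -22.  16.]
black base [430. -43.  13.]
black tip [ 438. -127.   13.]
jar top [426. 153.  78.]
lane nr-left [393. 192.  46.]
lane nr-right [393. 123.  46.]
far-left [645. 173.  46.]
far-right [644. 111.  46.]
dial [ 507. -240.   80.]
plug [ 430. -202.   10.]
```

View pics/top_c.png

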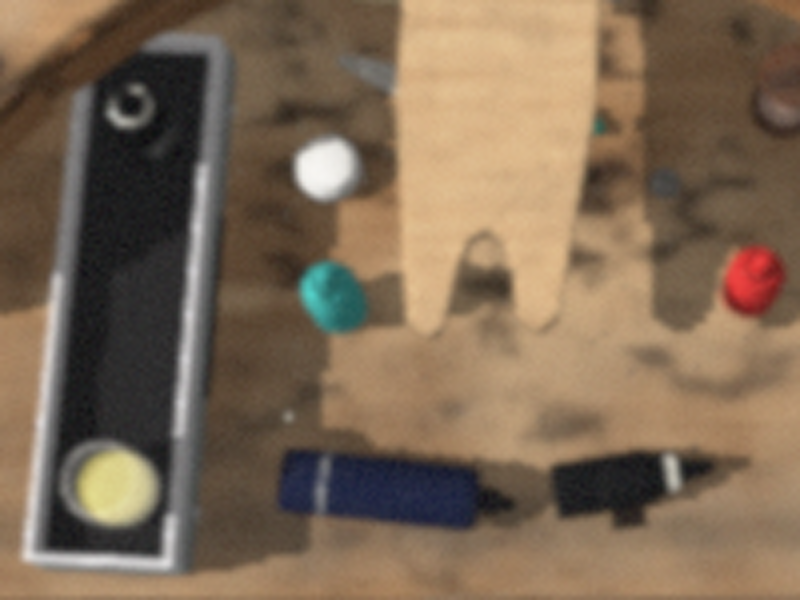

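View pics/top_d.png

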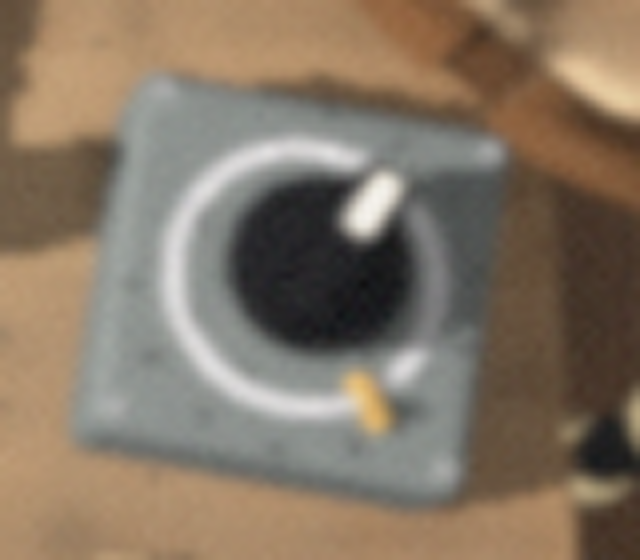

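View pics/sc_d.png

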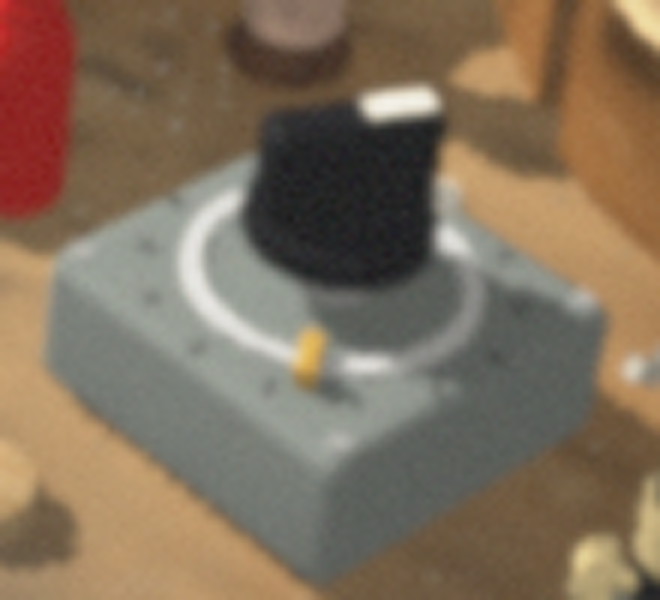

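```bash
cat >> h.py <<'E'
def tool(st=None):
    st=st or robot.get_state();R=Rq(st["ee_rot"]);return st,R,np.arctan2(R[1,0],R[0,0])
def go(x,y,z,yaw=None,step=30):
    st,R,yw=tool(); d=R.T@(np.array([x,y,z])-st["position"]); n=int(np.ceil(np.linalg.norm(d)/step))
    print("pos",st["position"].round(1),"yaw %.3f tilt %.3f"%(yw,np.arccos(min(1,-R[2,2]))),"j6 %.2f"%st["joints"][5],"gap %.1f"%(st["finger_gap"]*94),"t %.1f"%st["t"],"F",st["force"].round(1))
    print("total",d.round(1),"rows",n,"each",(d/max(n,1)).round(2))
    if yaw is not None: print("roll total %.3f"%(-((yaw-yw+np.pi)%(2*np.pi)-np.pi)))
E
python3 -c "
from h import *
go(430,-40,260,1.57)"
```

```text
pos [171.2 548.3 204.5] yaw 2.839 tilt 0.002 j6 -0.15 gap 93.8 t 0.1 F [0.  0.4 0.1]
total [-422.4 -484.4  -54.7] rows 22 each [-19.2  -22.02  -2.49]
roll total 1.269
```

arm_command:
  increments:
    - [-19, -22, -5, 0]
    - [-19, -22, -5, 0]
    - [-19, -22, -5, 0]
    - [-19, -22, -5, 0]
    - [-19, -22, -5, 0]
    - [-19, -22, -5, 0]
    - [-19, -22, -5, 0]
    - [-19, -22, -5, 0]
    - [-19, -22, -5, 0]
    - [-19, -22, -5, 0]
  grip: 125

```text
t: 1.15
position: [287.3, 281.0, 255.4]
ee_rot: [-0.0, 0.151, 0.989, -0.0]
force: [0.3, 0.5, 0.0]
finger_gap: 0.508
```

arm_command:
  increments:
    - [-19, -22, 0, 0]
    - [-19, -22, 0, 0]
    - [-19, -22, 0, 0]
    - [-19, -22, 0, 0]
    - [-19, -22, 0, 0]
    - [-19, -22, 0, 0]
    - [-19, -22, 0, 0]
    - [-19, -22, 0, 0]
    - [-19, -22, 0, 0]
    - [-19, -22, 0, 0]

```text
t: 2.15
position: [403.0, 14.4, 255.2]
ee_rot: [-0.0, 0.151, 0.989, 0.0]
force: [-0.3, 0.6, 0.1]
finger_gap: 0.508
```

arm_command:
  increments:
    - [-19, -22, 0, 0]
    - [-19, -22, 0, 0]
    - [0, 0, 0, 0.14]
    - [0, 0, 0, 0.14]
    - [0, 0, 0, 0.14]
    - [0, 0, 0, 0.14]
    - [0, 0, 0, 0.14]
    - [0, 0, 0, 0.14]
    - [0, 0, 0, 0.14]
    - [0, 0, 0, 0.14]

```text
t: 3.15
position: [425.8, -37.7, 255.1]
ee_rot: [-0.0, 0.655, 0.756, -0.0]
force: [-0.7, 0.2, -0.5]
finger_gap: 0.509
```

```bash
python3 -c "
from h import *
im,st=snap('wrist','w1.png'); print(tool(st)[2], st['position'])"
```

```text
1.7130347866235078 [425.82557299 -37.68215827 255.11180411]
```

View pics/w1.png

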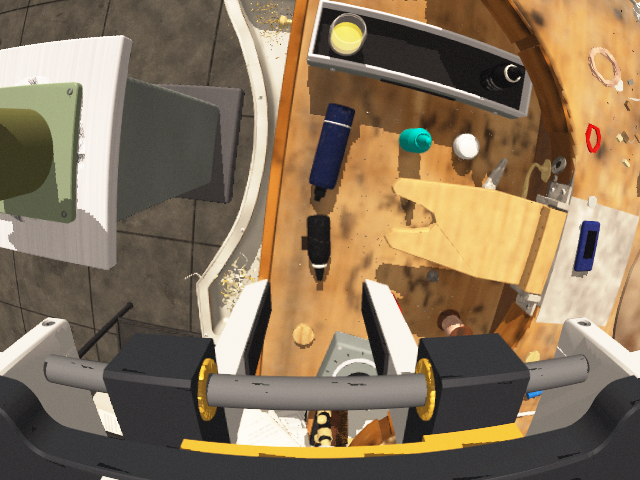

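```bash
python3 -c "
import cv2
t=cv2.imread('pics/w1.png')
cv2.imwrite('pics/w1a.png',cv2.resize(t[95:295,280:380],None,fx=3,fy=3,interpolation=cv2.INTER_CUBIC))
cv2.imwrite('pics/w1b.png',cv2.resize(t[0:130,290:550],None,fx=3,fy=3,interpolation=cv2.INTER_CUBIC))"
```

```text
(no output)
```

View pics/w1a.png

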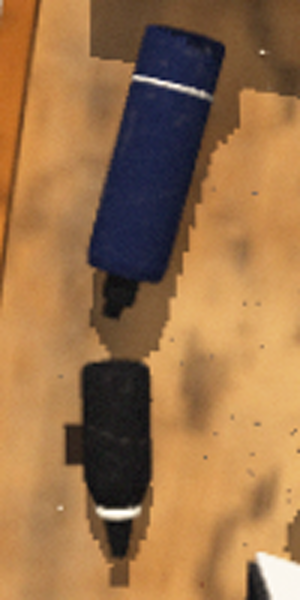

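View pics/w1b.png

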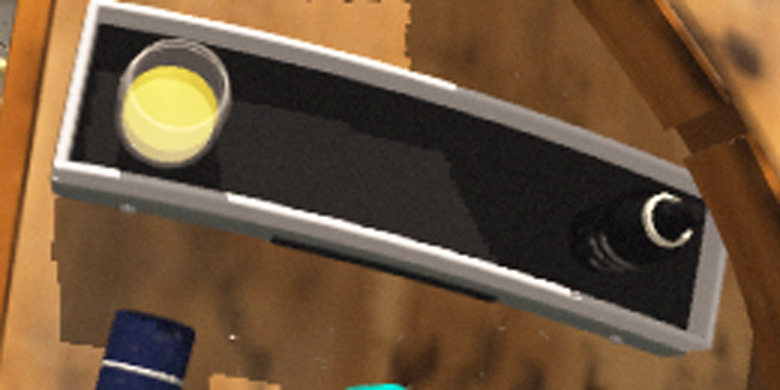

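```bash
cat > pt.py <<'E'
from h import *
st=robot.get_state()
for n,uv,z in [("nb",(341.7,105.5),28),("nsh",(321.7,187),16),("ntip",(316.7,200),16),("bb",(319,215.7),22),("bb",(319,215.7),13),("bband",(319,266),16),("btip",(319.7,280.5),13),
 ("jarTopC",(348,33.5),78),("blkring",(513,72.5),86)]:
    print(n,wray(uv,z,st).round(1))
# lane inner/outer corners (crop/3 + (290,0))
for n,c in [("outer near-right top",(53,178)),("inner near-right top",(66,160)),("outer near-left",(93,0)),("outer far-right",(705,348)),("inner far-right",(690,330)),("inner near-left",(98,24)),("innerfarleft",(704,205))]:
    print(n,wray((290+c[0]/3,c[1]/3),46,st).round(1))
for n,uv,z in [("turq tip",(418,140),79),("knob top c",(345,378),78)]: print(n,wray(uv,z,st).round(1))
E
python3 pt.py
```

```text
nb [436.7  83.1  28. ]
nsh [428.3 -10.   16. ]
ntip [424.8 -25.5  16. ]
bb [429.7 -42.   22. ]
bb [430.  -43.7  13. ]
bband [ 438.5 -103.3   16. ]
btip [ 442.1 -122.6   13. ]
jarTopC [430.2 149.9  78. ]
blkring [601.1 148.6  86. ]
outer near-right top [394.4 125.1  46. ]
inner near-right top [397.9 132.2  46. ]
outer near-left [398.6 194.5  46. ]
outer far-right [645.5 114.9  46. ]
inner far-right [637.6 120.   46. ]
inner near-left [401.6 185.2  46. ]
innerfarleft [637.6 171.2  46. ]
turq tip [511.9  57.3  79. ]
knob top c [ 484.7 -215.4   78. ]
```

```bash
python3 - <<'E'
from h import *
st=robot.get_state()
for z in (60,90,120):
    print([wray(p,z,st).round() for p in [(393,185),(387,237)]],[ray("top",p,z).round() for p in [(286.5,247),(316,247)]])
    print([ray("scene",p,z).round() for p in [(268,228),(310,231)]])
go(437,-89,60,1.72)
E
python3 -c "
import cv2
t=cv2.imread('pics/scene0.png')
cv2.imwrite('pics/sc_e.png',cv2.resize(t[150:330,200:400],None,fx=4,fy=3.3))"
```

```text
[array([499.,   8.,  60.]), array([502., -47.,  60.])] [array([499.,  15.,  60.]), array([499., -40.,  60.])]
[array([516.,  39.,  60.]), array([555., -16.,  60.])]
[array([492.,  11.,  90.]), array([495., -40.,  90.])] [array([494.,  13.,  90.]), array([493., -40.,  90.])]
[array([480.,   3.,  90.]), array([516., -49.,  90.])]
[array([485.,  13., 120.]), array([488., -33., 120.])] [array([488.,  11., 120.]), array([488., -40., 120.])]
[array([444., -34., 120.]), array([478., -82., 120.])]
pos [425.9 -37.7 255.1] yaw 1.709 tilt 0.001 j6 -0.43 gap 48.0 t 3.2 F [-0.4  0.3  0.1]
total [-52.4   4.  195.1] rows 7 each [-7.49  0.58 27.87]
roll total -0.011
```

View pics/sc_e.png

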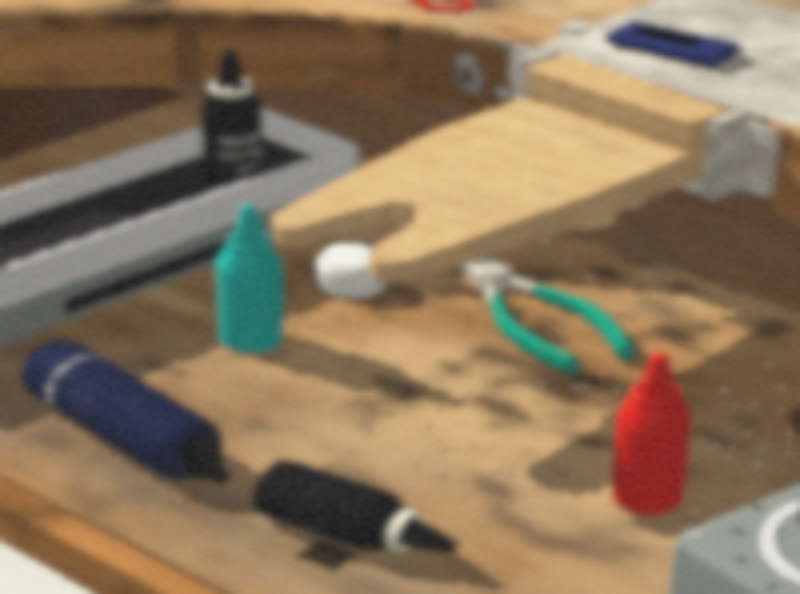

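Run:
```python
from h import *
from scipy.optimize import least_squares
st=robot.get_state()
def tri(obs):
    f=lambda X:np.concatenate([np.array(proj(n,X) if n!="wrist" else wproj(X,st))-p for n,p in obs])
    r=least_squares(f,[500,0,80]);return r.x.round(1),r.fun.round(1)
# pin right tip bottom / far root corners
print(tri([("top",(316,247)),("wrist",(387,237)),("scene",(200+372/4,150+248/3.3))]))
print(tri([("top",(286.5,247)),("wrist",(393,185)),("scene",(200+275/4,150+222/3.3))]))
print(tri([("top",(329.5,160)),("wrist",(537,290)),("scene",(200+690/4,150+160/3.3))]))
```

```text
(array([491.7, -37.2, 105.2]), array([-1.5, -0.6, -0.4,  0.7, -0. ,  0.3]))
(array([490.2,  11.5, 100.5]), array([ 0.2,  0.8,  0.5,  0.1, -0.3,  0.1]))
(array([660.6, -66.1, 107. ]), array([ 0.6, -5.3, -7.5, -4.1,  4.7, -6.1]))
```

arm_command:
  increments:
    - [0, 0, 0, 0.14]
    - [-10, 3, 0, 0]
    - [-10, 3, 0, 0]
    - [-10, 3, 0, 0]
    - [-10, 2, 0, 0]
    - [-10, 0, 0, 0]
    - [-3, 0, 30, 0]
    - [0, 0, 30, 0]
    - [0, 0, 30, 0]
    - [0, 0, 30, 0]

```text
t: 4.2
position: [437.6, -91.5, 134.5]
ee_rot: [0.0, 0.704, 0.71, 0.0]
force: [0.2, -1.2, -0.0]
finger_gap: 0.51
```

```bash
python3 -c "
from h import *
im,st=snap('wrist','w2.png'); go(437,-91,4,1.57)"
```

```text
pos [433.5 -89.8 129.3] yaw 1.579 tilt 0.010 j6 -0.41 gap 47.8 t 4.2 F [-2.4  0.3 -1.6]
total [ -1.6   4.6 125.3] rows 5 each [-0.33  0.93 25.06]
roll total 0.009
```

View pics/w2.png

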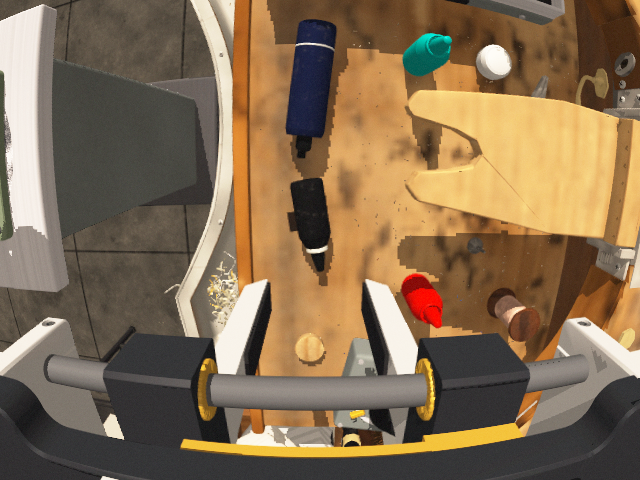

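Run:
```python
from h import *
go(437,-91,4,1.57); st=robot.get_state()
for n,uv,z in [("red base near edge",(403,284),10),("red tip",(437,324),79),("bb",(306,179),20),("btip",(321,269),13),("bband",(317,250),14),("plug",(310,347),10)]: print(n,wray(uv,z,st).round(1))
```

```text
pos [433.5 -89.8 129.3] yaw 1.579 tilt 0.010 j6 -0.41 gap 47.8 t 4.2 F [-2.4  0.3 -1.6]
total [ -1.6   4.6 125.3] rows 5 each [-0.33  0.93 25.06]
roll total 0.009
red base near edge [ 509.1 -131.    10. ]
red tip [ 520.4 -135.    79. ]
bb [424.6 -40.6  20. ]
btip [ 437.1 -116.5   13. ]
bband [433.6 -99.6  14. ]
plug [ 427.9 -194.6   10. ]
```

arm_command:
  increments:
    - [0, 0, 20, 0]
    - [0, 0, 20, 0]
    - [0, 0, 15, 0]
    - [0, 0, 5, 0]
    - [0, 0, 0, 0]
    - [0, 0, 0, 0]

```text
t: 4.85
position: [438.4, -91.2, 76.4]
ee_rot: [0.001, 0.704, 0.71, 0.0]
force: [-0.4, -0.1, 1.0]
finger_gap: 0.507
```

```bash
python3 -c "
from h import *
im,st=snap('wrist','w3.png'); go(437,-91,4,1.57)
for n,uv,z in [('red tip',(437,324),79)]: pass
t=cv2.imread('pics/w3.png'); cv2.imwrite('pics/w3a.png',cv2.resize(t[150:390,220:460],None,fx=2.5,fy=2.5))
"
```

```text
pos [438.5 -91.2  76.6] yaw 1.579 tilt 0.002 j6 -0.41 gap 48.1 t 4.9 F [ 0.2 -0.3 -0. ]
total [ 0.3 -1.7 72.6] rows 3 each [ 0.1  -0.56 24.2 ]
roll total 0.009
```

View pics/w3a.png

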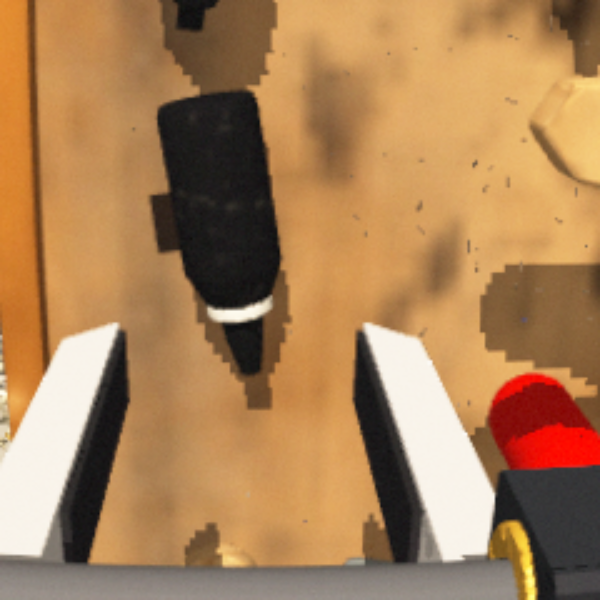

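Run:
```python
from h import *
st=robot.get_state()
for n,uv,z in [("bb",(303.2,188),24),("bband",(316,274.8),16),("btip",(320.8,300),13),("red near",(416,320),10)]: print(n,wray(uv,z,st).round(1))
```

```text
bb [430.6 -42.5  24. ]
bband [ 439.  -102.9   16. ]
btip [ 442.6 -123.2   13. ]
red near [ 515.1 -141.9   10. ]
```

arm_command:
  increments:
    - [2, -1, 20, 0]
    - [0, 0, 20, 0]
    - [0, 0, 15, 0]
    - [0, 0, 10, 0]
    - [0, 0, 6, 0]
    - [0, 0, 1, 0]
    - [0, 0, 0, 0]

```text
t: 5.6
position: [437.1, -88.9, 3.9]
ee_rot: [0.0, 0.704, 0.71, 0.0]
force: [0.9, -0.3, 0.6]
finger_gap: 0.512
```

arm_command:
  increments:
    - [0, 0, 0, 0]
    - [0, 0, 0, 0]
    - [0, 0, 0, 0]
    - [0, 0, 0, 0]
    - [0, 0, 0, 0]
  grip: 255
  squeeze: 5

```text
t: 6.1
position: [436.9, -88.9, 3.8]
ee_rot: [0.0, 0.704, 0.71, 0.0]
force: [0.0, 0.5, 1.3]
finger_gap: 0.285
```

arm_command:
  increments:
    - [-8, 0, 0, 0]
    - [-8, 0, 0, 0]
    - [-8, 0, 0, 0]
    - [0, 0, 0, 0]
    - [2, 0, -6, 0]
    - [3, 0, -5, 0]
    - [4, 0, -5, 0]
    - [4, 0, -4.5, 0]
    - [5, 0, -4, 0]
    - [5, 0, -3, 0]

```text
t: 7.1
position: [436.7, -89.2, 31.5]
ee_rot: [0.0, 0.704, 0.71, 0.0]
force: [-0.2, -0.0, -0.1]
finger_gap: 0.282
```

```bash
python3 -c "
from h import *
im,st=snap('wrist','w4.png'); go(437,-91,4,1.57)
im,st=snap('scene','s4.png')
cv2.imwrite('pics/s4a.png',cv2.resize(im[200:360,200:400],None,fx=4,fy=3.6))
"
```

```text
pos [436.8 -88.6  31.7] yaw 1.580 tilt 0.001 j6 -0.40 gap 26.1 t 7.2 F [-0.1  0.2 -0.6]
total [-2.4  0.2 27.7] rows 1 each [-2.38  0.16 27.69]
roll total 0.010
```

View pics/w4.png

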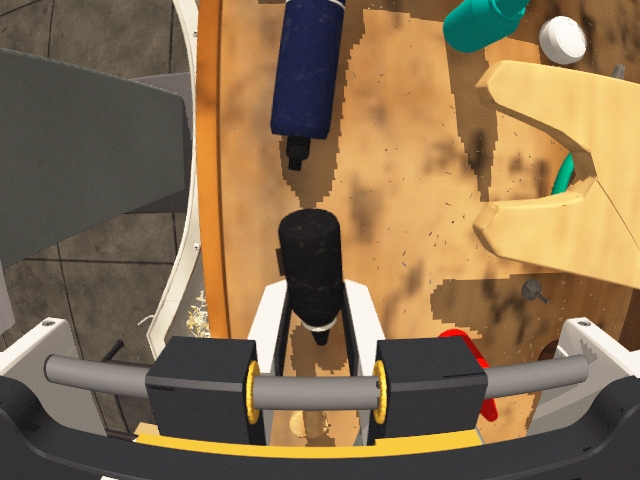

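View pics/s4a.png

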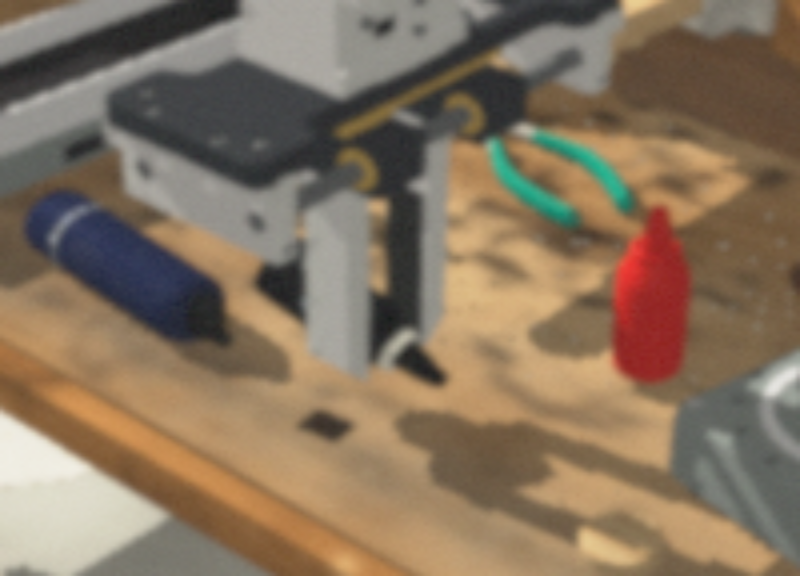

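arm_command:
  increments:
    - [0, 0, 0, 0]
    - [0, 0, -40, 0]
    - [0, 0, 0, 0]
    - [0, 0, 15, 0]
    - [0, 0, 15, 0]
    - [0, 0, -30, 0]
    - [0, 0, 0, 0]
    - [0, 0, 0, 0]
  squeeze: 3

```text
t: 8.0
position: [437.1, -90.1, 70.9]
ee_rot: [0.001, 0.704, 0.71, 0.0]
force: [0.9, -0.4, -0.2]
finger_gap: 0.28
```

```bash
python3 -c "
from h import *
go(437,-91,4,1.57)
im,st=snap('scene','s5.png')
cv2.imwrite('pics/s5a.png',cv2.resize(im[180:340,200:400],None,fx=4,fy=3.6))
"
```

```text
pos [437.1 -90.1  70.9] yaw 1.579 tilt 0.002 j6 -0.41 gap 26.4 t 8.0 F [ 0.9 -0.4 -0.2]
total [-0.9 -0.2 66.9] rows 3 each [-0.29 -0.07 22.31]
roll total 0.009
```

View pics/s5a.png

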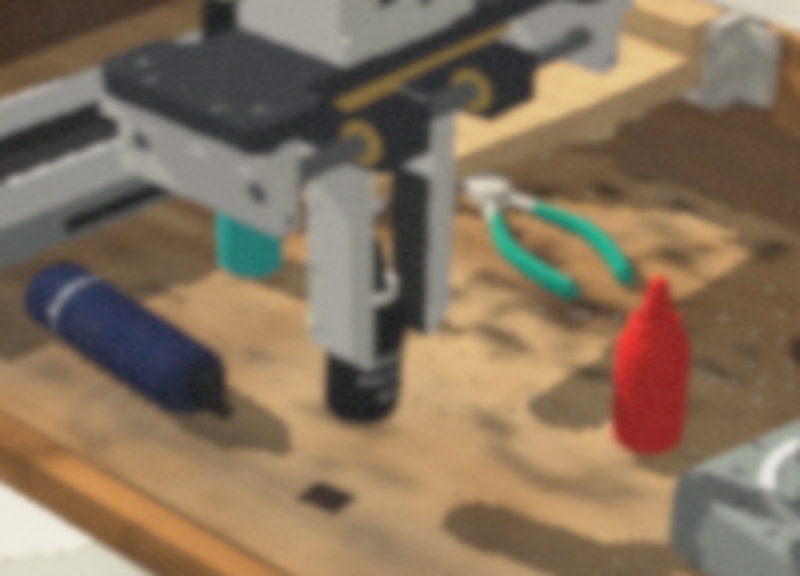

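arm_command:
  increments:
    - [0, 0, 0, 0]
    - [0, 0, 0, 0]
    - [0, 0, -15, 0]
    - [0, 0, -20, 0]
    - [0, 0, -20, 0]
    - [0, 0, -15, 0]
    - [0, 0, 0, 0]
  squeeze: 15

```text
t: 8.75
position: [438.2, -90.4, 142.8]
ee_rot: [0.002, 0.704, 0.71, 0.001]
force: [0.9, 0.0, -0.0]
finger_gap: 0.278
```

```bash
python3 -c "
from h import *
go(495,152,141,3.085,25)
im,st=snap('scene','s6.png')
cv2.imwrite('pics/s6a.png',cv2.resize(im[150:310,200:400],None,fx=4,fy=3.6))
"
```

```text
pos [438.2 -90.4 142.8] yaw 1.579 tilt 0.005 j6 -0.41 gap 26.1 t 8.8 F [ 0.9  0.  -0. ]
total [241.9  58.7   1.6] rows 10 each [24.19  5.87  0.16]
roll total -1.506
```

View pics/s6a.png

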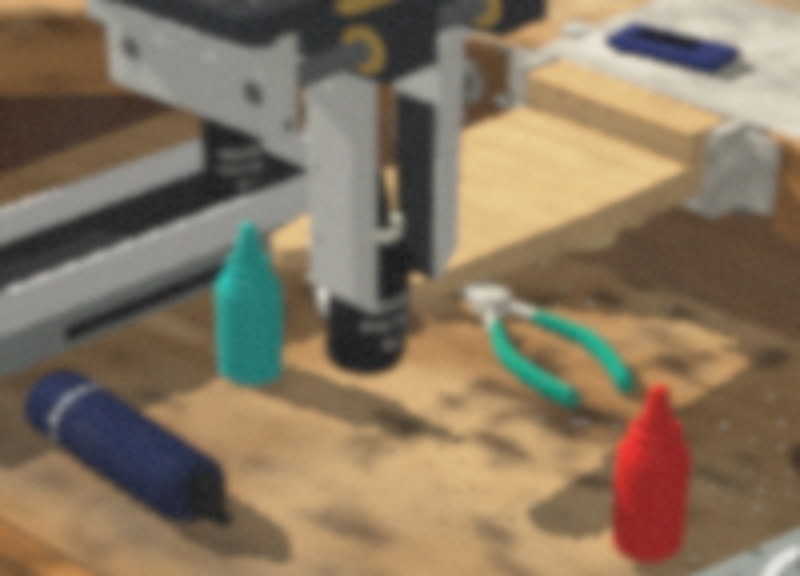

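arm_command:
  increments:
    - [12, 3, 0, 0]
    - [27, 6, 0, 0]
    - [27, 6, 0, 0]
    - [27, 7, 0, 0]
    - [27, 7, 0, 0]
    - [27, 7, 0, 0]
    - [27, 7, 0, 0]
    - [27, 6, 0, 0]
    - [27, 6, 0, 0]
    - [14, 4, 0, 0]

```text
t: 9.8
position: [492.4, 155.2, 139.3]
ee_rot: [-0.001, 0.703, 0.711, -0.001]
force: [-0.1, 1.1, -0.4]
finger_gap: 0.273
```

arm_command:
  increments:
    - [0, 0, 0, -0.14]
    - [0, 0, 0, -0.14]
    - [0, 0, 0, -0.14]
    - [0, 0, 0, -0.14]
    - [0, 0, 0, -0.14]
    - [0, 0, 0, -0.14]
    - [0, 0, 0, -0.14]
    - [0, 0, 0, -0.14]
    - [0, 0, 0, -0.14]
    - [0, 0, 0, -0.14]

```text
t: 10.8
position: [492.7, 152.7, 139.8]
ee_rot: [-0.001, 0.079, 0.997, -0.0]
force: [-0.1, 0.4, -1.3]
finger_gap: 0.275
```

arm_command:
  increments:
    - [0, 0, 0, -0.1]
    - [0, 0, 0, 0]
    - [0, 0, 0, 0]

```text
t: 11.1
position: [493.1, 152.7, 140.2]
ee_rot: [-0.001, 0.033, 0.999, -0.0]
force: [-0.1, -0.3, -0.6]
finger_gap: 0.273
```

```bash
python3 -c "
from h import *
go(495,152,141,3.085,25)
im,st=snap('scene','s7.png')
cv2.imwrite('pics/s7a.png',cv2.resize(im[130:290,100:300],None,fx=4,fy=3.6))
im,st=snap('wrist','w7.png')
"
```

```text
pos [493.1 152.7 140.2] yaw 3.077 tilt 0.001 j6 -1.37 gap 25.6 t 11.1 F [-0.1 -0.3 -0.6]
total [-2.  -0.6 -0.8] rows 1 each [-1.99 -0.59 -0.79]
roll total -0.008
```

View pics/s7a.png

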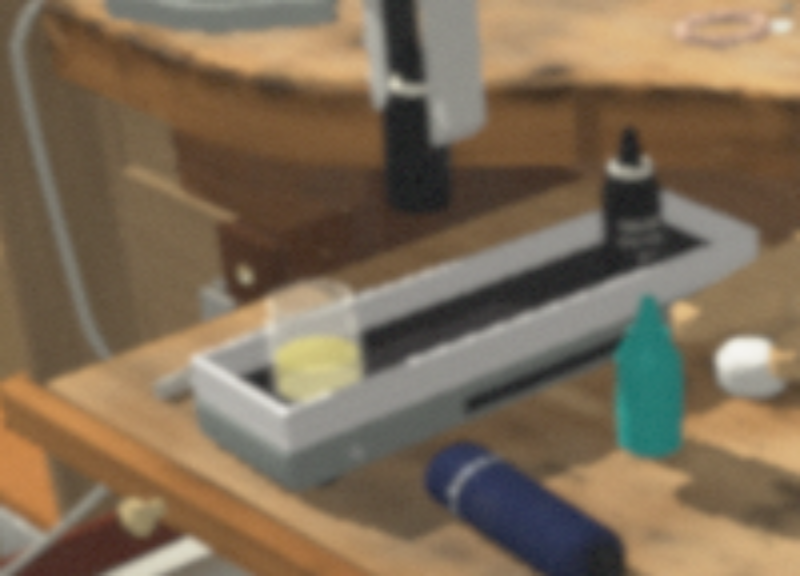

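View pics/w7.png

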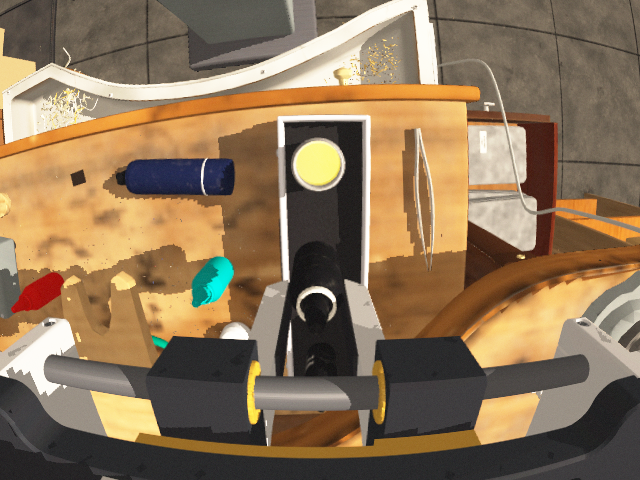

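```bash
python3 -c "
from h import *
st=robot.get_state()
for uv in [(281,120),(367,120),(282,270),(365,250)]: print(wray(uv,46,st).round(1))
print(wray((319,164),78,st).round(1))
"
```

```text
[396.5 132.1  46. ]
[400.2 194.4  46. ]
[510.5 123.6  46. ]
[498.4 188.8  46. ]
[429.  157.4  78. ]
```

arm_command:
  increments:
    - [0, 0, 10, 0]
    - [0, 0, 15, 0]
    - [0, 0, 15, 0]
    - [0, 0, 12, 0]
    - [0, 0, 8, 0]
    - [0, 0, 4, 0]
    - [0, 0, 0, 0]

```text
t: 11.9
position: [493.3, 152.7, 76.4]
ee_rot: [-0.001, 0.031, 1.0, -0.0]
force: [-0.0, -0.2, -0.6]
finger_gap: 0.274
```

arm_command:
  increments:
    - [0, 1.5, 4, 0]
    - [0, 0, 2, 0]
    - [0, 0, 2, 0]
    - [0, 0, 1, 0]
    - [0, 0, 1, 0]
    - [0, 0, 0, 0]

```text
t: 12.5
position: [493.7, 154.2, 66.9]
ee_rot: [-0.0, 0.031, 1.0, 0.0]
force: [-0.4, -0.2, -0.4]
finger_gap: 0.278
```

```bash
python3 -c "
from h import *
go(495,152,141,3.085,25)
im,st=snap('scene','s8.png')
cv2.imwrite('pics/s8a.png',cv2.resize(im[130:290,100:300],None,fx=4,fy=3.6))
"
```

```text
pos [493.7 154.2  66.9] yaw 3.079 tilt 0.000 j6 -1.37 gap 26.1 t 12.5 F [-0.4 -0.2 -0.4]
total [ -1.5  -2.2 -74.1] rows 3 each [ -0.49  -0.72 -24.71]
roll total -0.006
```

View pics/s8a.png

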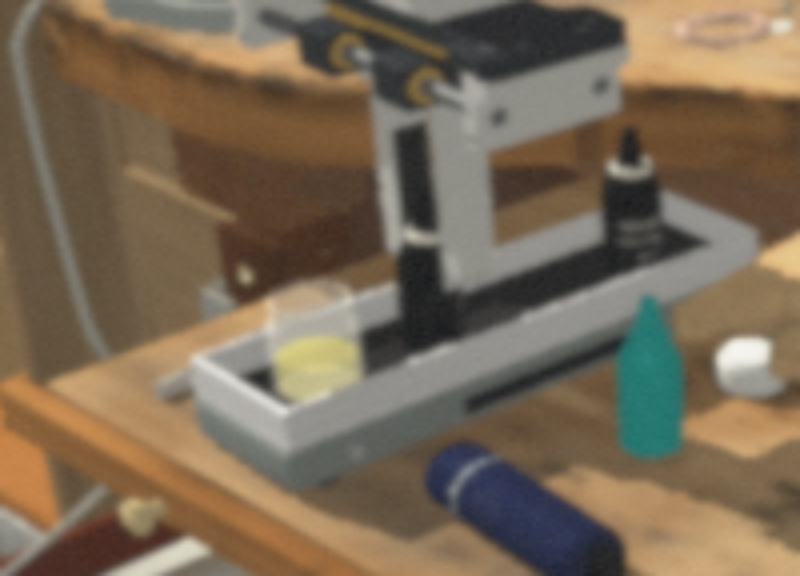

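arm_command:
  increments:
    - [0, 0, 1, 0]
    - [0, 0, 1, 0]
    - [0, 0, 1, 0]
    - [0, 0, 0, 0]

```text
t: 12.95
position: [494.0, 154.3, 64.4]
ee_rot: [0.0, 0.031, 1.0, -0.0]
force: [-1.2, 0.5, 3.3]
finger_gap: 0.279
```

arm_command:
  increments:
    - [0, 0, 1, 0]
    - [0, 0, 1, 0]
    - [0, 0, 0, 0]

```text
t: 13.25
position: [495.1, 154.4, 64.3]
ee_rot: [0.001, 0.031, 1.0, 0.0]
force: [-3.3, -0.3, 12.9]
finger_gap: 0.276
```

arm_command:
  increments:
    - [0, 0, -1.5, 0]
    - [0, 0, 0, 0]
  squeeze: 3

```text
t: 13.45
position: [494.2, 154.4, 64.0]
ee_rot: [0.001, 0.031, 1.0, 0.0]
force: [-0.7, 0.8, 4.6]
finger_gap: 0.281
```

arm_command:
  increments:
    - [0, 0, 0, 0]
    - [0, 0, 0, 0]
    - [0, 0, 0, 0]
    - [0, 0, 0, 0]
  grip: 125

```text
t: 13.85
position: [493.4, 154.2, 63.0]
ee_rot: [-0.0, 0.031, 1.0, -0.0]
force: [-0.3, -0.0, -0.1]
finger_gap: 0.508
```

arm_command:
  increments:
    - [0, 0, -5, 0]
    - [0, 0, -10, 0]
    - [0, 0, -20, 0]
    - [0, 0, -25, 0]
    - [0, 0, -25, 0]
    - [0, 0, -25, 0]
    - [0, 0, -10, 0]
    - [0, 0, 0, 0]

```text
t: 14.65
position: [495.3, 154.5, 185.9]
ee_rot: [0.002, 0.031, 1.0, 0.0]
force: [0.3, 0.3, 0.4]
finger_gap: 0.512
```

```bash
python3 -c "
from h import *
go(435,72,180,1.467)
im,st=snap('scene','s9.png')
cv2.imwrite('pics/s9a.png',cv2.resize(im[130:290,100:300],None,fx=4,fy=3.6))
im,st=snap('wrist','w9.png')
"
```

```text
pos [495.3 154.5 185.9] yaw 3.079 tilt 0.005 j6 -1.37 gap 48.1 t 14.7 F [0.3 0.3 0.4]
total [ 55.  -86.1   5.5] rows 4 each [ 13.75 -21.53   1.38]
roll total 1.612
```

View pics/s9a.png

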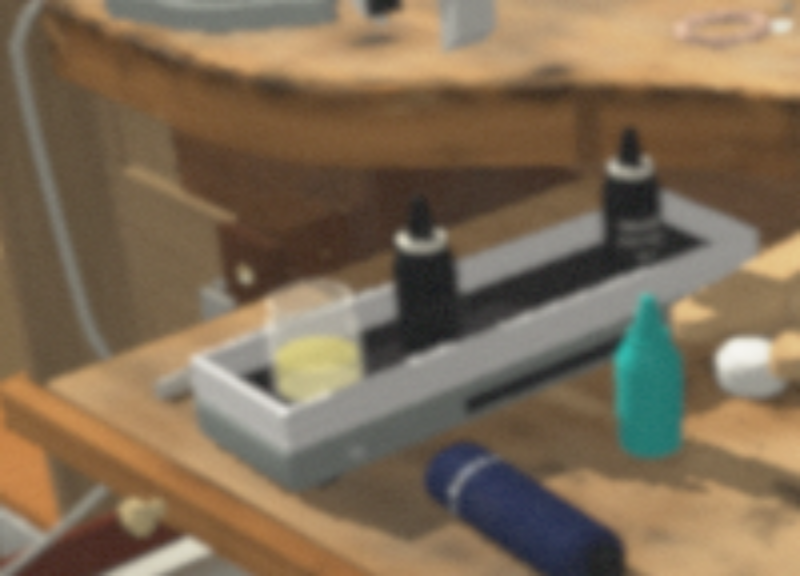

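View pics/w9.png

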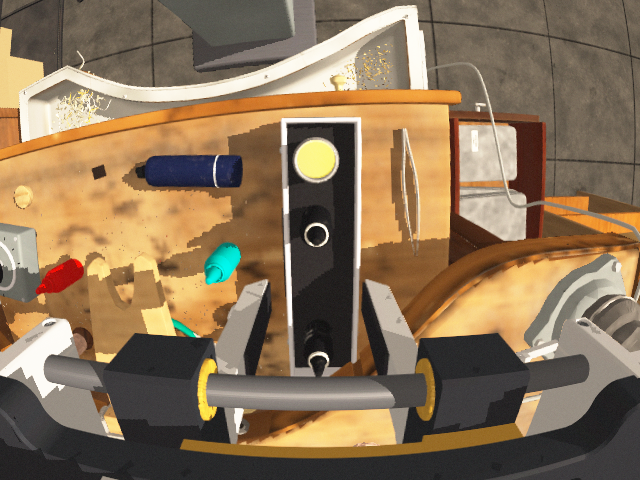

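arm_command:
  increments:
    - [14, -23, 0, 0]
    - [14, -23, 0, 0]
    - [14, -22, 0, 0]
    - [12, -22, 0, 0]
    - [0, 0, 0, 0.14]
    - [0, 0, 0, 0.14]
    - [0, 0, 0, 0.14]
    - [0, 0, 0, 0.14]
    - [0, 0, 0, 0.14]
    - [0, 0, 0, 0.14]

```text
t: 15.75
position: [432.7, 67.8, 181.4]
ee_rot: [-0.002, 0.439, 0.899, -0.001]
force: [-0.2, 0.5, -0.2]
finger_gap: 0.512
```

arm_command:
  increments:
    - [0, 0, 0, 0.14]
    - [0, 0, 0, 0.14]
    - [0, 0, 0, 0.14]
    - [0, 0, 0, 0.14]
    - [0, 0, 0, 0.14]
    - [0, 0, 20, 0]
    - [0, 0, 30, 0]
    - [0, 0, 20, 0]
    - [0, 0, 0, 0]
    - [0, 0, 0, 0]

```text
t: 16.75
position: [433.1, 67.9, 112.4]
ee_rot: [-0.001, 0.718, 0.696, -0.001]
force: [-0.3, 0.0, 0.7]
finger_gap: 0.509
```

```bash
python3 -c "
from h import *
im,st=snap('wrist','w10.png'); go(435,68,4,1.52)
"
```

```text
pos [434.2  67.8 113.5] yaw 1.539 tilt 0.000 j6 -0.01 gap 47.8 t 16.8 F [ 0.6  0.6 -0.3]
total [  0.2   0.8 109.5] rows 4 each [ 0.05  0.21 27.38]
roll total 0.019
```

View pics/w10.png

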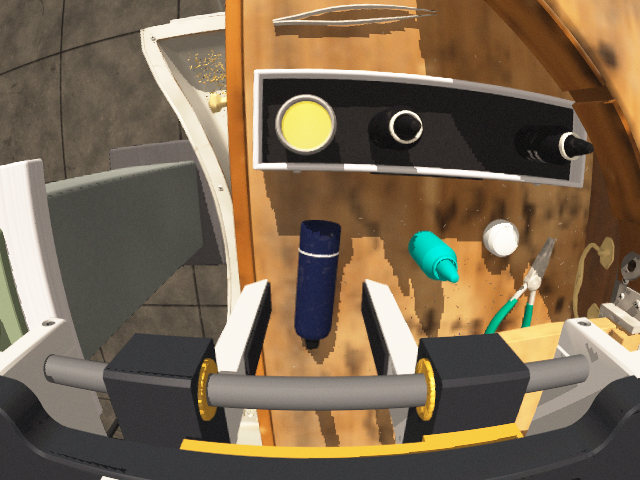

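```bash
python3 -c "
from h import *
st=robot.get_state()
for uv,z in [((320,222),28),((313,338),16),((312,347),16)]: print(wray(uv,z,st).round(1))
"
```

```text
[438.   87.6  28. ]
[429.3 -15.   16. ]
[428.1 -24.   16. ]
```

arm_command:
  increments:
    - [0, 0, 25, 0]
    - [0, 0, 25, 0]
    - [0, 0, 25, 0]
    - [0, 0, 20, 0]
    - [0, 0, 10, 0]
    - [0, 0, 3, 0]
    - [0, 0, 0, 0]

```text
t: 17.5
position: [435.0, 67.8, 6.1]
ee_rot: [0.0, 0.718, 0.696, 0.0]
force: [-0.0, -0.4, -0.2]
finger_gap: 0.512
```

arm_command:
  increments:
    - [0, 0, 0, 0]
    - [0, 0, 0, 0]
    - [0, 0, 0, 0]
    - [0, 0, 0, 0]
    - [0, 0, 0, 0]
  grip: 255
  squeeze: 45

```text
t: 18.0
position: [435.1, 67.8, 6.3]
ee_rot: [0.001, 0.718, 0.696, 0.001]
force: [0.1, 0.2, 5.5]
finger_gap: 0.316
```

arm_command:
  increments:
    - [0, 0, -10, 0]
    - [0, 0, -15, 0]
    - [0, 0, -15, 0]
    - [-15, 0, 0, 0]
    - [-25, 0, 0, 0]
    - [-25, 0, 0, 0]
    - [-25, 0, 0, 0]
    - [-25, 0, 0, 0]
    - [-25, 0, 0, 0]
    - [-15, 0, 0, 0]

```text
t: 19.0
position: [428.9, -88.5, 45.7]
ee_rot: [0.0, 0.719, 0.695, -0.0]
force: [0.3, -0.3, -1.0]
finger_gap: 0.315
```

```bash
python3 -c "
from h import *
go(430,-97,8,1.57)
im,st=snap('wrist','w11.png')
"
```

```text
pos [428.9 -88.5  45.7] yaw 1.537 tilt 0.000 j6 -0.37 gap 29.6 t 19.0 F [ 0.3 -0.3 -1. ]
total [-8.4  1.4 37.7] rows 2 each [-4.21  0.69 18.85]
roll total -0.033
```

View pics/w11.png

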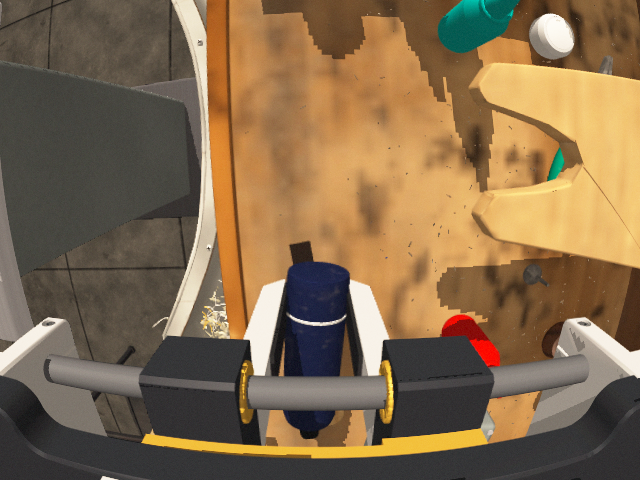

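arm_command:
  increments:
    - [-9, 2, 10, 0]
    - [0, 0, 15, 0]
    - [0, 0, 8, 0]
    - [0, 0, 4, 0]
    - [0, 0, 1, 0]
    - [0, 0, 1, 0]
    - [0, 0, 0, 0]

```text
t: 19.75
position: [431.3, -96.1, 6.7]
ee_rot: [0.0, 0.718, 0.696, 0.0]
force: [-0.9, 0.1, -0.7]
finger_gap: 0.313
```

arm_command:
  increments:
    - [0, 0, 0, 0]
    - [0, 0, 0, 0]
    - [0, 0, 0, 0]
    - [0, 0, 0, 0]
  grip: 125
  squeeze: 3

```text
t: 20.15
position: [431.2, -96.3, 6.7]
ee_rot: [0.0, 0.718, 0.696, 0.0]
force: [-0.4, 0.1, -0.4]
finger_gap: 0.511
```

arm_command:
  increments:
    - [0, 0, -20, 0]
    - [0, 0, -30, 0]
    - [0, 0, -20, 0]
    - [0, 0, 0, 0]
    - [0, 0, 0, 0]

```text
t: 20.65
position: [431.0, -96.2, 76.3]
ee_rot: [0.0, 0.718, 0.696, 0.0]
force: [0.5, 0.1, -1.5]
finger_gap: 0.51
```

```bash
python3 -c "
from h import *
im,st=snap('wrist','w12.png')
go(430,-97,8,1.57)
"
```

```text
pos [430.1 -95.9  75.5] yaw 1.539 tilt 0.001 j6 -0.38 gap 47.7 t 20.7 F [-0.   0.6  0.3]
total [-1.2 -0.  67.5] rows 3 each [-0.4  -0.   22.51]
roll total -0.031
```

View pics/w12.png

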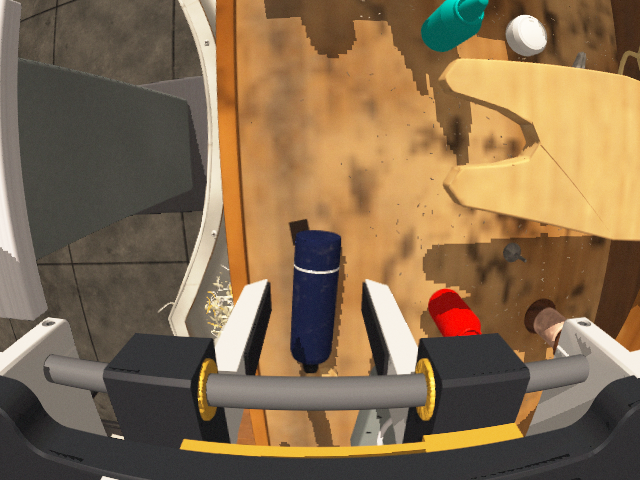

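```bash
python3 -c "
from h import *
st=robot.get_state()
for uv,z in [((317.5,232),28),((312,360),16),((311,372),16),((381,440),40)]: print(wray(uv,z,st).round(1))
"
```

```text
[432.1 -74.1  28. ]
[ 424.8 -176.1   16. ]
[ 423.6 -187.4   16. ]
[ 477.7 -242.7   40. ]
```

```bash
python3 -c "
from h import *
for c in [(140,85),(80,440),(455,495),(505,150)]: print(ray('top',(385+c[0]/8,210+c[1]/8),40).round(1))
go(427,-156,25,1.51)
"
```

```text
[ 553.4 -204.9   40. ]
[ 468.  -187.2   40. ]
[ 454.7 -274.    40. ]
[ 537.1 -291.    40. ]
pos [430.1 -95.9  75.5] yaw 1.539 tilt 0.001 j6 -0.38 gap 47.7 t 20.7 F [-0.   0.6  0.3]
total [-60.2  -1.1  50.5] rows 3 each [-20.08  -0.38  16.84]
roll total 0.029
```

arm_command:
  increments:
    - [-20, 0, 0, 0.03]
    - [-20, 0, 0, 0]
    - [-20, 0, 0, 0]
    - [0, 0, 20, 0]
    - [0, 0, 25, 0]
    - [0, 0, 17, 0]
    - [0, 0, 8, 0]
    - [0, 0, 0, 0]

```text
t: 21.5
position: [425.7, -154.9, 4.3]
ee_rot: [-0.003, 0.729, 0.685, -0.001]
force: [-0.2, -0.2, 0.3]
finger_gap: 0.512
```

arm_command:
  increments:
    - [0, 0, 0, 0]
    - [0, 0, 0, 0]
    - [0, 0, 0, 0]
    - [0, 0, 0, 0]
  grip: 255
  squeeze: 3

```text
t: 21.9
position: [428.5, -156.5, 7.2]
ee_rot: [0.001, 0.729, 0.685, 0.0]
force: [0.0, -0.0, 1.8]
finger_gap: 0.325
```

```bash
python3 -c "
from h import *
go(427,-156,4,1.51)
im,st=snap('wrist','w13.png')
"
```

```text
pos [ 428.5 -156.5    7.2] yaw 1.509 tilt 0.002 j6 -0.48 gap 30.6 t 21.9 F [ 0.  -0.   1.8]
total [ 0.4 -1.6  3.2] rows 1 each [ 0.37 -1.58  3.24]
roll total -0.001
```

View pics/w13.png

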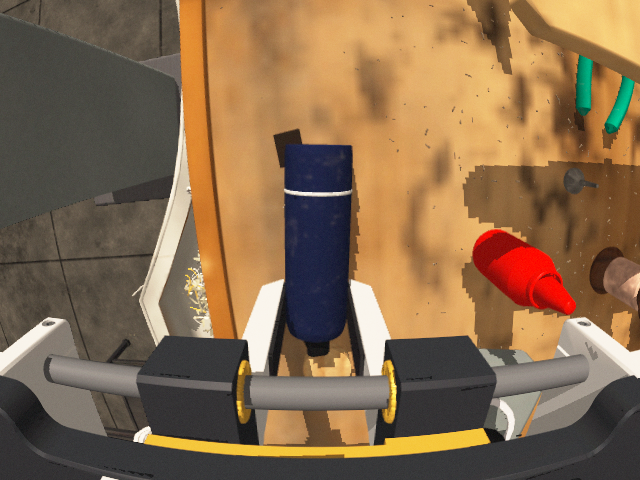

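arm_command:
  increments:
    - [0, 0, -10, 0]
    - [5, 0, -20, 0]
    - [8, 0, -25, 0]
    - [8, 0, -25, 0]
    - [0, 0, -10, 0]
    - [0, 0, 0, 0]
    - [0, 0, 0, 0]
    - [0, 0, 0, 0]

```text
t: 22.75
position: [427.9, -134.8, 95.1]
ee_rot: [-0.001, 0.729, 0.685, -0.0]
force: [-0.3, 0.5, -1.4]
finger_gap: 0.326
```

```bash
python3 -c "
from h import *
go(427,-156,4,1.51)
im,st=snap('scene','s14.png')
cv2.imwrite('pics/s14a.png',cv2.resize(im[180:380,200:450],None,fx=3.2,fy=3))
"
```

```text
pos [ 427.9 -134.8   95.1] yaw 1.508 tilt 0.003 j6 -0.44 gap 30.7 t 22.8 F [-0.3  0.5 -1.4]
total [-21.3   0.6  91.1] rows 4 each [-5.33  0.16 22.77]
roll total -0.002
```

View pics/s14a.png

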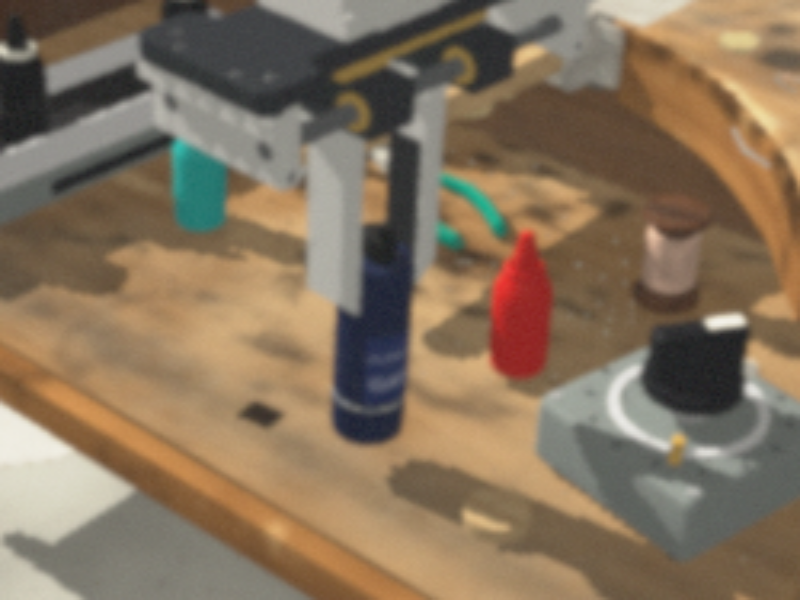

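arm_command:
  increments:
    - [0, 0, 0, 0]
    - [0, 0, 0, 0]
    - [0, 0, -15, 0]
    - [0, 0, -25, 0]
    - [0, 0, -25, 0]
    - [0, 0, -25, 0]
    - [0, 0, -15, 0]
    - [0, 0, 0, 0]
  squeeze: 18

```text
t: 23.6
position: [430.8, -136.1, 203.8]
ee_rot: [0.003, 0.729, 0.685, 0.001]
force: [0.4, 0.1, -1.1]
finger_gap: 0.322
```

```bash
python3 -c "
from h import *
go(548,151,200,3.085,28)
im,st=snap('scene','s15.png')
cv2.imwrite('pics/s15a.png',cv2.resize(im[120:320,200:450],None,fx=3.2,fy=3))
"
```

```text
pos [ 430.8 -136.1  203.8] yaw 1.509 tilt 0.005 j6 -0.44 gap 30.3 t 23.6 F [ 0.4  0.1 -1.1]
total [293.8  99.2   3.6] rows 12 each [24.48  8.26  0.3 ]
roll total -1.576
```

View pics/s15a.png

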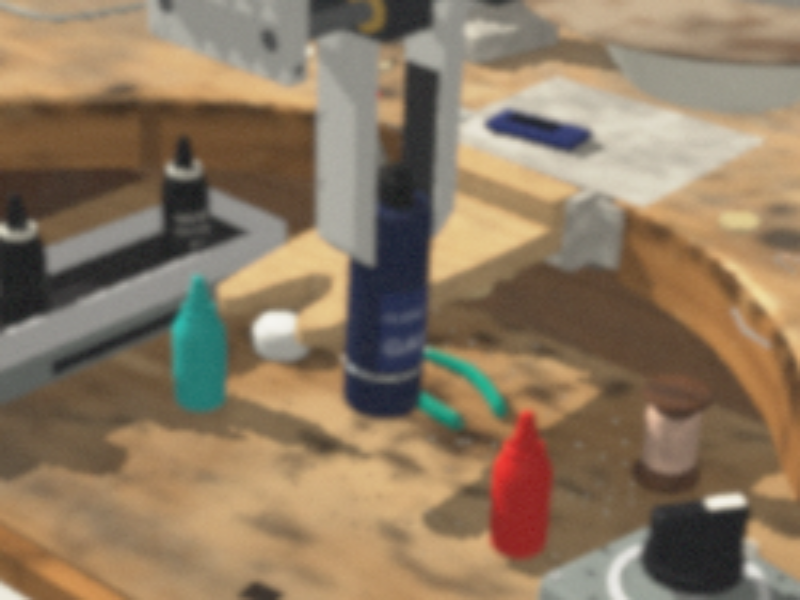

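arm_command:
  increments:
    - [12, 4, 0, 0]
    - [25, 8, 0, 0]
    - [25, 8, 0, 0]
    - [25, 8, 0, 0]
    - [25, 8, 0, 0]
    - [25, 9, 0, 0]
    - [25, 9, 0, 0]
    - [25, 9, 0, 0]
    - [25, 9, 0, 0]
    - [25, 9, 0, 0]

```text
t: 24.65
position: [523.6, 98.5, 199.3]
ee_rot: [-0.001, 0.729, 0.685, -0.001]
force: [0.6, -0.1, -1.3]
finger_gap: 0.322
```

arm_command:
  increments:
    - [25, 9, 0, 0]
    - [20, 6, 0, 0]
    - [12, 3, 0, 0]
    - [0, 0, 0, -0.14]
    - [0, 0, 0, -0.14]
    - [0, 0, 0, -0.14]
    - [0, 0, 0, -0.14]
    - [0, 0, 0, -0.14]
    - [0, 0, 0, -0.14]
    - [0, 0, 0, -0.14]

```text
t: 25.65
position: [545.1, 152.3, 200.0]
ee_rot: [-0.001, 0.318, 0.948, -0.001]
force: [-0.4, 0.5, -0.9]
finger_gap: 0.318
```

arm_command:
  increments:
    - [0, 0, 0, -0.14]
    - [0, 0, 0, -0.14]
    - [0, 0, 0, -0.14]
    - [0, 0, 0, -0.14]
    - [0, 0, 0, -0.03]
    - [0, 0, 0, 0]
    - [0, 0, 0, 0]

```text
t: 26.35
position: [545.8, 152.3, 201.0]
ee_rot: [-0.0, 0.032, 0.999, -0.0]
force: [0.5, -0.1, -1.4]
finger_gap: 0.322
```

```bash
python3 -c "
from h import *
go(548,151,125,3.085,28)
im,st=snap('scene','s16.png')
cv2.imwrite('pics/s16a.png',cv2.resize(im[90:290,100:350],None,fx=3.2,fy=3))
im,st=snap('wrist','w16.png')
"
```

```text
pos [545.8 152.3 201. ] yaw 3.077 tilt 0.001 j6 -1.39 gap 30.3 t 26.4 F [ 0.5 -0.1 -1.4]
total [-2.4 -1.1 76. ] rows 3 each [-0.79 -0.36 25.32]
roll total -0.008
```

View pics/s16a.png

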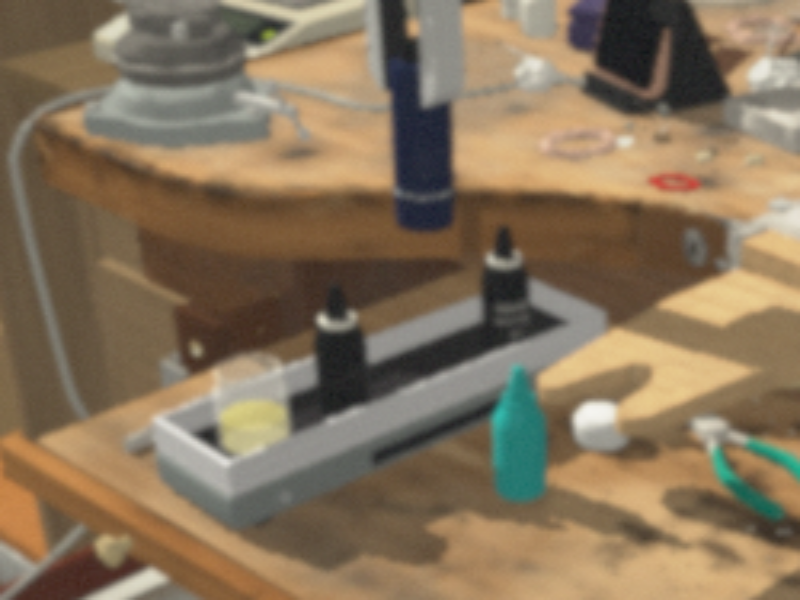

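View pics/w16.png

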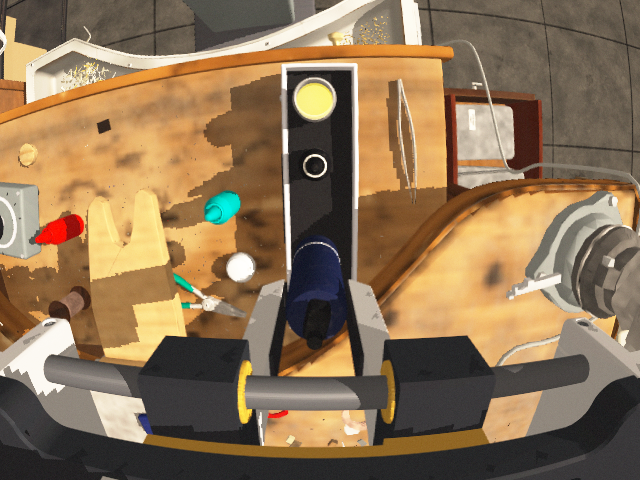

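```bash
python3 -c "
from h import *
st=robot.get_state()
for uv in [(372,290),(390,262),(420,228),(455,207)]: print('bench',wray(uv,120,st).round(1))
c=cams.read_camera('top'); cv2.imwrite('pics/t16.png',c[:,:,::-1])
for uv in [(236,145),(215,160),(200,180),(190,200),(180,215),(168,225)]: print('top bench',ray('top',uv,120).round(1))
st2=dict(st)
"
python3 -c "
import cv2
t=cv2.imread('pics/top0.png')
cv2.imwrite('pics/top_f.png',cv2.resize(t[130:280,140:300],None,fx=4,fy=4,interpolation=cv2.INTER_CUBIC))"
```

```text
bench [579.2 191.4 120. ]
bench [557.7 205.4 120. ]
bench [532.9 228.4 120. ]
bench [518.4 255.9 120. ]
top bench [674.6 103.1 120. ]
top bench [646.1 139.6 120. ]
top bench [608.8 164.4 120. ]
top bench [572.1 180.  120. ]
top bench [545.1 195.8 120. ]
top bench [527.4 215.4 120. ]
```

View pics/top_f.png

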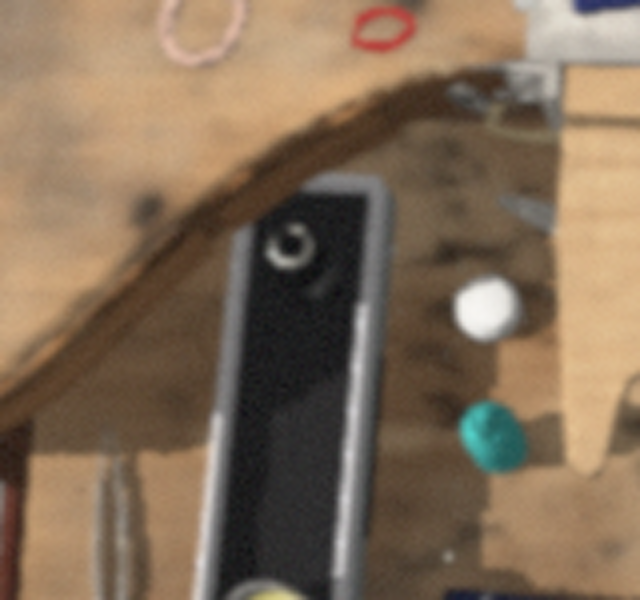

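arm_command:
  increments:
    - [2, -1, 10, 0]
    - [0, 0, 20, 0]
    - [0, 0, 20, 0]
    - [0, 0, 20, 0]
    - [0, 0, 15, 0]
    - [0, 0, 6, 0]
    - [0, 0, 2, 0]
    - [0, 0, 0, 0]

```text
t: 27.3
position: [544.4, 151.4, 108.8]
ee_rot: [0.0, 0.031, 1.0, 0.0]
force: [-0.0, 1.0, -1.7]
finger_gap: 0.323
```

arm_command:
  increments:
    - [0, 0, 1, 0]
    - [0, 0, 1, 0]
    - [0, 0, 1, 0]
    - [0, 0, 0, 0]

```text
t: 27.7
position: [544.1, 151.3, 105.6]
ee_rot: [0.0, 0.031, 1.0, 0.0]
force: [0.5, 0.1, -1.2]
finger_gap: 0.317
```

```bash
python3 -c "
from h import *
go(548,151,100,3.085,28)
im,st=snap('scene','s17.png')
cv2.imwrite('pics/s17a.png',cv2.resize(im[90:290,100:350],None,fx=3.2,fy=3))
"
```

```text
pos [544.1 151.3 105.6] yaw 3.079 tilt 0.000 j6 -1.39 gap 29.8 t 27.7 F [ 0.5  0.1 -1.2]
total [-3.9 -0.1  5.6] rows 1 each [-3.87 -0.07  5.63]
roll total -0.006
```

View pics/s17a.png

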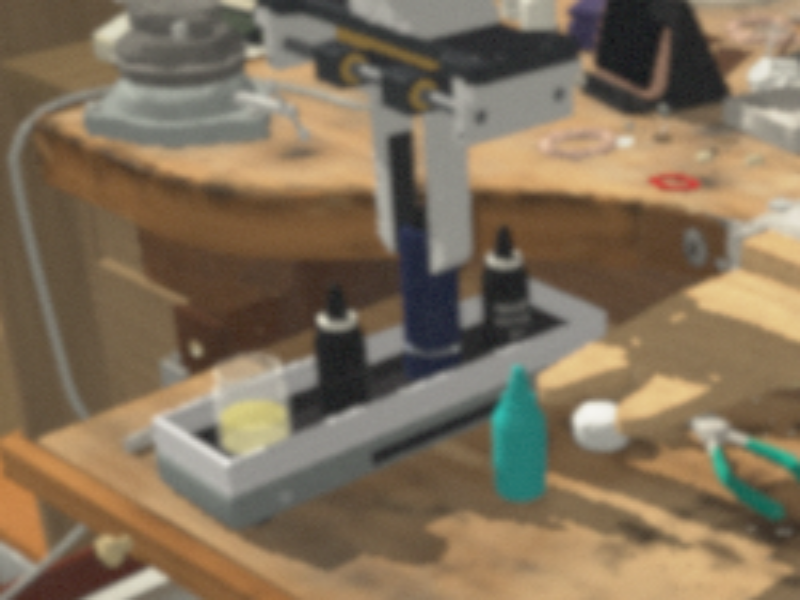

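arm_command:
  increments:
    - [0, 0, 1, 0]
    - [0, 0, 1, 0]
    - [0, 0, 1, 0]
    - [0, 0, 0, 0]

```text
t: 28.15
position: [545.4, 151.4, 104.5]
ee_rot: [0.001, 0.031, 1.0, 0.0]
force: [-2.3, -1.1, 7.1]
finger_gap: 0.319
```

arm_command:
  increments:
    - [0, 0, 1, 0]
    - [0, 0, 0, 0]

```text
t: 28.35
position: [546.1, 151.4, 104.5]
ee_rot: [0.002, 0.031, 1.0, 0.0]
force: [-3.0, -1.2, 10.4]
finger_gap: 0.32
```

Contact. I'll relax the press, then open.

arm_command:
  increments:
    - [0, 0, -1.5, 0]
    - [0, 0, 0, 0]
  squeeze: 3

```text
t: 28.55
position: [544.9, 151.4, 104.0]
ee_rot: [0.001, 0.031, 1.0, 0.0]
force: [0.1, -0.3, 4.1]
finger_gap: 0.321
```

arm_command:
  increments:
    - [0, 0, 0, 0]
    - [0, 0, 0, 0]
    - [0, 0, 0, 0]
    - [0, 0, 0, 0]
  grip: 139

```text
t: 28.95
position: [543.7, 151.3, 102.4]
ee_rot: [-0.001, 0.031, 1.0, -0.0]
force: [0.1, 0.8, -0.2]
finger_gap: 0.455
```

arm_command:
  increments:
    - [0, 0, -5, 0]
    - [0, 0, -10, 0]
    - [0, 0, -20, 0]
    - [0, 0, -25, 0]
    - [0, 0, -25, 0]
    - [0, 0, -10, 0]
    - [0, 0, 0, 0]

```text
t: 29.65
position: [545.7, 151.5, 200.6]
ee_rot: [0.003, 0.031, 1.0, 0.0]
force: [-0.7, -0.1, -0.3]
finger_gap: 0.46
```

```bash
python3 -c "
from h import *
go(503,-239,200,2.3,28)
im,st=snap('scene','s18.png')
cv2.imwrite('pics/s18a.png',cv2.resize(im[90:290,100:350],None,fx=3.2,fy=3))
im,st=snap('wrist','w18.png')
"
```

```text
pos [545.7 151.5 200.6] yaw 3.079 tilt 0.005 j6 -1.39 gap 43.2 t 29.6 F [-0.7 -0.1 -0.3]
total [ 1.810e+01 -3.924e+02  1.000e-01] rows 15 each [ 1.210e+00 -2.616e+01  1.000e-02]
roll total 0.779
```

View pics/s18a.png

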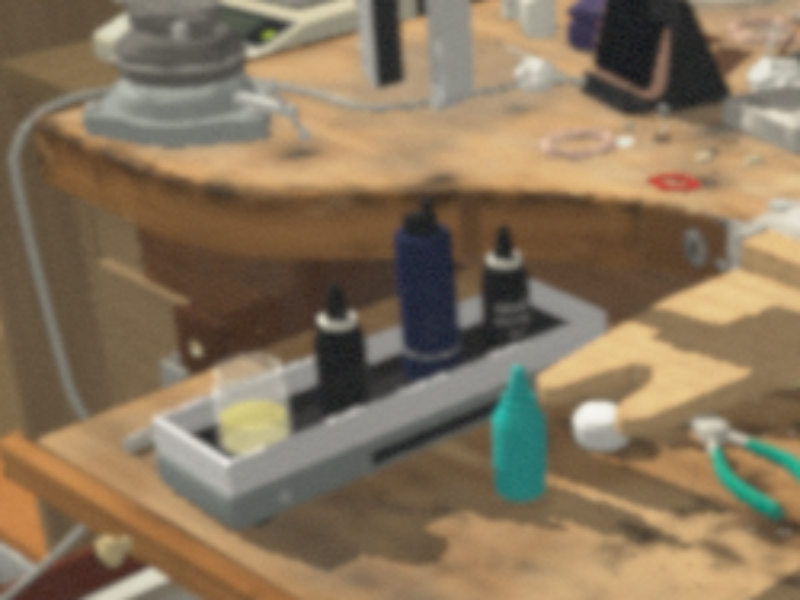

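View pics/w18.png

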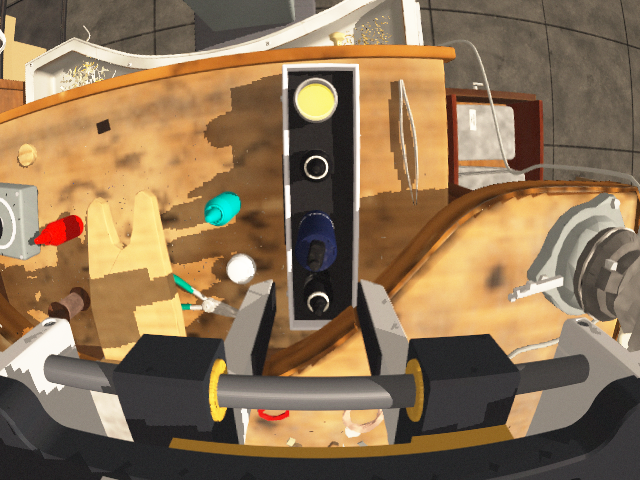

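arm_command:
  increments:
    - [1, -13, -4, 0]
    - [1, -26, -5, 0]
    - [1, -26, -5, 0]
    - [1, -26, -5, 0]
    - [1, -26, -5, 0]
    - [1, -26, -5, 0]
    - [1, -26, -5, 0]
    - [1, -26, -5, 0]
    - [1, -26, -5, 0]
    - [1, -26, -5, 0]

```text
t: 30.75
position: [517.2, -96.2, 245.8]
ee_rot: [-0.001, 0.032, 0.999, 0.0]
force: [0.7, 0.2, 0.4]
finger_gap: 0.456
```

arm_command:
  increments:
    - [2, -26, 0, 0]
    - [2, -26, 0, 0]
    - [0, -26, 0, 0]
    - [0, -10, 0, 0]
    - [0, 0, 0, 0.13]
    - [0, 0, 0, 0.13]
    - [0, 0, 0, 0.13]
    - [0, 0, 0, 0.13]
    - [0, 0, 0, 0.13]
    - [0, 0, 0, 0.13]

```text
t: 31.75
position: [508.4, -181.6, 246.0]
ee_rot: [-0.001, 0.411, 0.911, 0.0]
force: [-0.1, -1.0, 0.4]
finger_gap: 0.456
```

arm_command:
  increments:
    - [0, 0, 0, 0]
    - [0, 0, 0, 0]

```text
t: 31.95
position: [508.7, -181.8, 246.4]
ee_rot: [-0.001, 0.408, 0.913, 0.0]
force: [0.1, 0.2, 0.1]
finger_gap: 0.457
```

```bash
python3 -c "
from h import *
im,st=snap('wrist','w19.png')
im,st=snap('top','t19.png')
go(503,-239,200,2.3,28)
"
```

```text
pos [ 508.8 -181.9  246.6] yaw 2.301 tilt 0.001 j6 -1.23 gap 42.9 t 32.0 F [ 0.3 -0.4 -0.1]
total [-38.7 -42.4  46.6] rows 3 each [-12.89 -14.13  15.54]
roll total 0.001
```

View pics/w19.png

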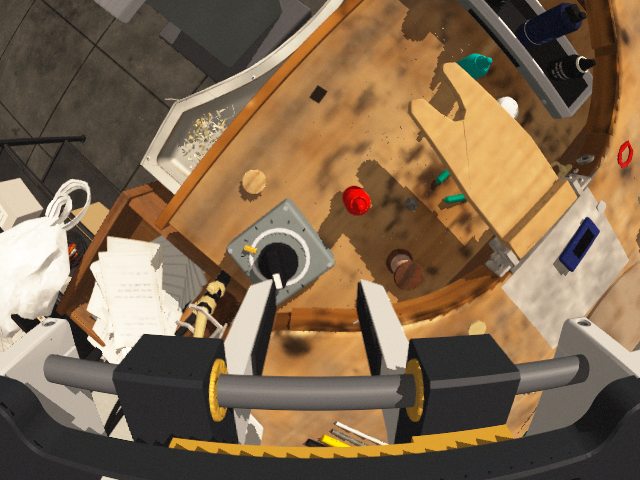

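```bash
python3 -c "
import cv2,numpy as np
t=cv2.imread('pics/top0.png');s=cv2.imread('pics/scene0.png');w=cv2.imread('pics/w19.png')
a=cv2.resize(t[190:290,430:550],None,fx=3.3,fy=3);b=cv2.resize(s[260:480,420:540],None,fx=3,fy=2.7)
cv2.imwrite('pics/c1.png',a);cv2.imwrite('pics/c2.png',b)
cv2.imwrite('pics/c3.png',cv2.resize(w[190:350,180:340],None,fx=3.7,fy=3.7,interpolation=cv2.INTER_CUBIC))
"
```

```text
(no output)
```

View pics/c1.png

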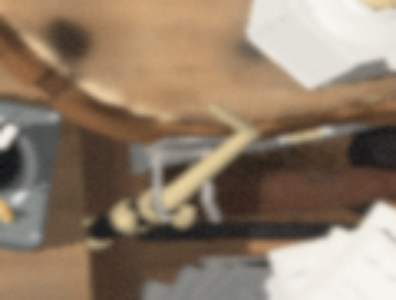

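View pics/c2.png

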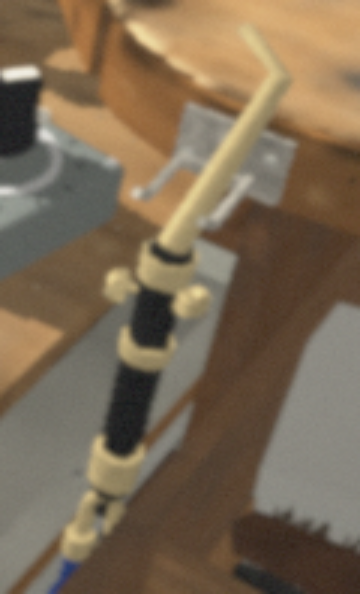

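View pics/c3.png

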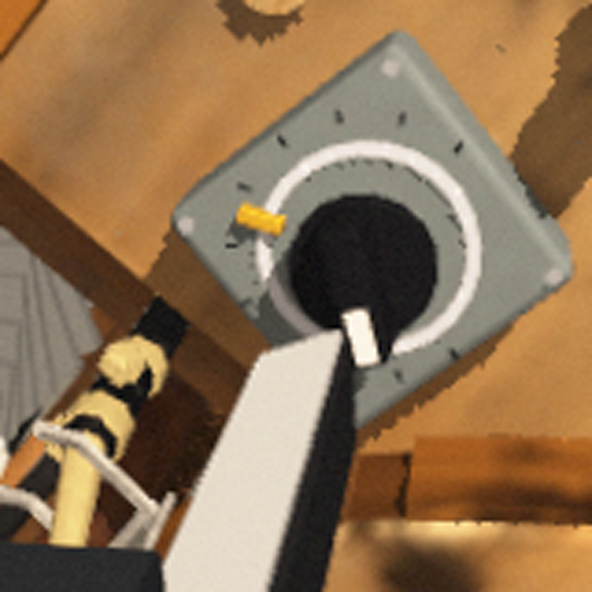

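Run:
```python
from h import *
from scipy.optimize import least_squares
st=robot.get_state()
def tri(obs):
    f=lambda X:np.concatenate([np.array(proj(n,X) if n!="wrist" else wproj(X,st))-p for n,p in obs])
    r=least_squares(f,[500,-300,80]);return r.x.round(1),r.fun.round(1)
print("bend",tri([("top",(505.8,233.3)),("scene",(515,289.6))]))
print("tip",tri([("top",(495,226)),("scene",(501.7,270.4))]))
print("knobs", tri([("top",(430+125/3.3,190+218/3)),("scene",(420+165/3,260+262/2.7))]))
# dial
w=lambda c:(180+c[0]/3.7,190+c[1]/3.7)
print("mark tip outer/inner",wray(w((238,213)),46,st).round(1),wray(w((285,224)),46,st).round(1))
# ring white: fit
for c in [(372,148),(474,252),(262,232),(410,345)]: print("ring",wray(w(c),41,st).round(1))
print("box corners",[wray(w(c),40,st).round(1) for c in [(398,35),(570,265),(177,217)]])
for z in (88,92,96): print("white pointer ends",z,wray(w((352,312)),z,st).round(1),wray(w((367,365)),z,st).round(1))
```

```text
bend (array([ 506.4, -358.2,  143.4]), array([ 0.9, -0.7, -0.8,  0.2]))
tip (array([ 515.9, -336.2,  154.3]), array([ 0.5, -0.4, -0.4,  0.1]))
knobs (array([ 481.8, -335.4,   43. ]), array([ 6.3, -5.6, -5.2,  1.4]))
mark tip outer/inner [ 472.4 -258.1   46. ] [ 484.9 -251.4   46. ]
ring [ 489.6 -218.4   41. ]
ring [ 532.3 -222.3   41. ]
ring [ 481.6 -259.6   41. ]
ring [ 537.4 -257.2   41. ]
box corners [array([ 473.8, -188.7,   40. ]), array([ 556.3, -206.7,   40. ]), array([ 459.5, -273.6,   40. ])]
white pointer ends 88 [ 510.2 -244.2   88. ] [ 522.8 -253.    88. ]
white pointer ends 92 [ 509.6 -242.8   92. ] [ 522.  -251.5   92. ]
white pointer ends 96 [ 509.  -241.3   96. ] [ 521.3 -250.    96. ]
```

Run:
```python
from h import *
from scipy.optimize import least_squares
st=robot.get_state()
w=lambda c:(180+c[0]/3.7,190+c[1]/3.7)
P=np.array([wray(w(c),41,st)[:2] for c in [(372,150),(320,165),(283,198),(264,245),(270,290),(435,172),(466,215),(473,260),(462,300),(435,332),(400,350)]])
r=least_squares(lambda p:np.hypot(*(P-p[:2]).T)-p[2],[505,-240,30]);print("ring c",r.x.round(1),r.fun.round(1))
# knob skirt disc (black) outline
for z in (48,55,60):
    Q=np.array([wray(w(c),z,st)[:2] for c in [(362,193),(300,228),(290,270),(437,262),(425,225),(405,205),(330,205)]])
    r2=least_squares(lambda p:np.hypot(*(Q-p[:2]).T)-p[2],[505,-240,20]);print(z,r2.x.round(1),r2.fun.round(1))
im=cv2.imread("pics/t19.png");cv2.imwrite("pics/t19a.png",cv2.resize(im[200:290,375:475],None,fx=6,fy=6,interpolation=cv2.INTER_CUBIC))
for n,c in [("ring",(-0,0))]: pass
```

```text
ring c [ 509.8 -243.7   31.2] [ 0.6 -0.8 -0.9  0.1  0.9  0.9  0.1 -0.4 -0.4 -0.2  0.1]
48 [ 510.1 -245.    21.6] [ 0.4  0.1  0.3 -0.4  0.2  0.5 -0.9]
55 [ 509.1 -242.8   21.2] [ 0.4  0.1  0.3 -0.4  0.1  0.5 -0.9]
60 [ 508.4 -241.2   20.9] [ 0.3  0.1  0.3 -0.4  0.1  0.5 -0.9]
```

View pics/t19a.png

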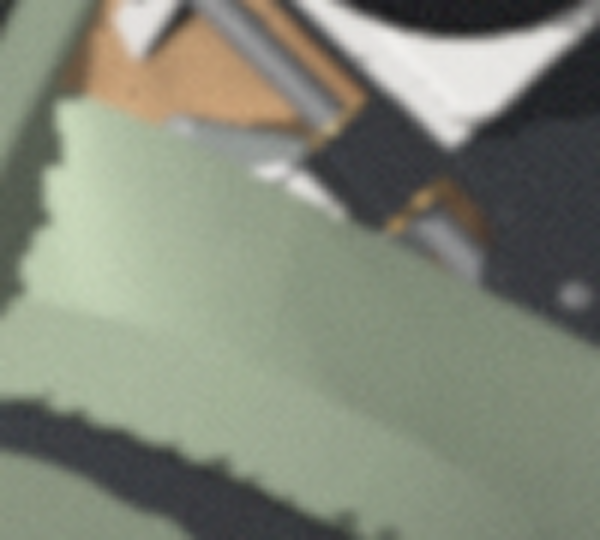

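Run:
```python
from h import *
from scipy.optimize import least_squares
w=lambda c:(385+c[0]/8,210+c[1]/8)
P=np.array([ray("top",w(c),41)[:2] for c in [(300,150),(210,190),(176,270),(200,350),(245,390),(300,405),(410,365),(250,163),(438,260)]])
r=least_squares(lambda p:np.hypot(*(P-p[:2]).T)-p[2],[505,-240,30]);print("ring c",r.x.round(1),r.fun.round(1))
print("mark",ray("top",w((364,404)),46).round(1))
for z in (86,): print(ray("top",w((354,230)),z).round(1),ray("top",w((395,180)),z).round(1))
# scene view of knob top: corners bar
s=lambda c:(360+c[0]/6,270+c[1]/6)
for z in (80,86,92): print(z,"scene bar top L/R",ray("scene",s((270,110)),z).round(1),ray("scene",s((440,95)),z).round(1))
```

```text
ring c [ 506.  -242.3   30.9] [ 0.1 -0.1  0.2  0.4  0.2 -0.6 -0.1 -0.4  0.3]
mark [ 475.3 -252.5   46. ]
[ 508.3 -242.6   86. ] [ 519.7 -252.4   86. ]
80 scene bar top L/R [ 503.4 -224.5   80. ] [ 533.5 -249.    80. ]
86 scene bar top L/R [ 496.1 -228.5   86. ] [ 525.7 -252.6   86. ]
92 scene bar top L/R [ 488.7 -232.5   92. ] [ 517.9 -256.3   92. ]
```

```bash
python3 -c "
from h import *
go(507.5,-243,120,2.49,28)
"
```

```text
pos [ 508.8 -181.9  246.6] yaw 2.301 tilt 0.001 j6 -1.23 gap 42.9 t 32.0 F [ 0.3 -0.4 -0.1]
total [-44.7 -41.7 126.6] rows 6 each [-7.45 -6.95 21.1 ]
roll total -0.189
```

arm_command:
  increments:
    - [-15, -14, 0, 0]
    - [-15, -14, 0, 0]
    - [-15, -14, 10, 0]
    - [0, 0, 20, -0.1]
    - [0, 0, 25, -0.09]
    - [0, 0, 25, 0]
    - [0, 0, 20, 0]
    - [0, 0, 10, 0]
    - [0, 0, 0, 0]
    - [0, 0, 0, 0]

```text
t: 33.05
position: [508.2, -244.0, 137.7]
ee_rot: [0.001, 0.32, 0.947, -0.0]
force: [0.2, -0.9, -0.2]
finger_gap: 0.453
```

```bash
python3 -c "
from h import *
im,st=snap('wrist','w20.png')
im,st=snap('scene','s20.png')
cv2.imwrite('pics/s20a.png',cv2.resize(im[170:370,330:530],None,fx=3.5,fy=3))
go(507.5,-243,68,2.49,28)
"
```

```text
pos [ 508.7 -244.3  138.5] yaw 2.489 tilt 0.003 j6 -1.52 gap 42.7 t 33.1 F [ 0.  -0.2  0.2]
total [ 1.9  0.3 70.5] rows 3 each [ 0.65  0.11 23.51]
roll total -0.001
```

View pics/w20.png

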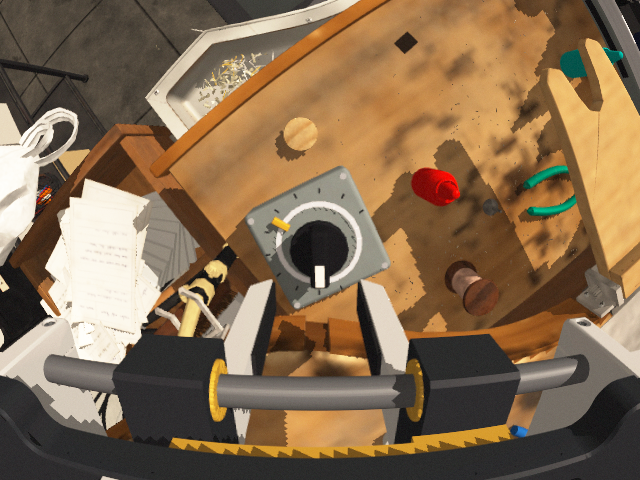

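View pics/s20a.png

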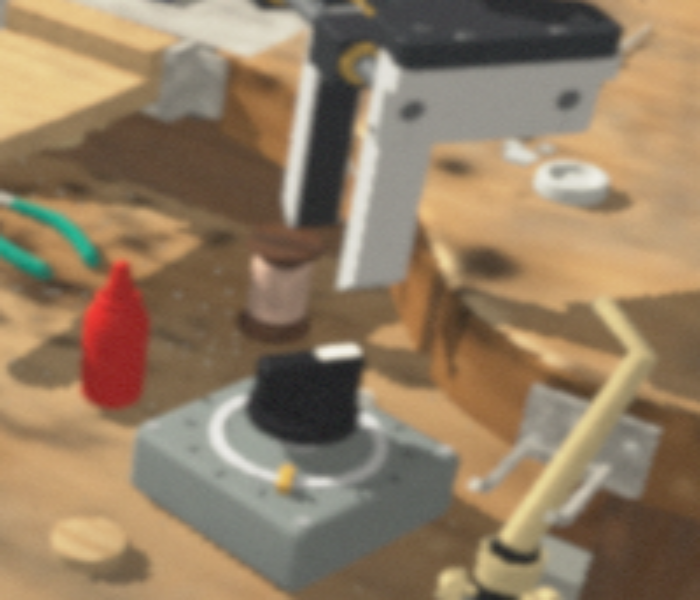

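Run:
```python
from h import *
from scipy.optimize import least_squares
st=robot.get_state()
print(proj("scene",st["position"]),proj("scene",(507.5,-243,86)))
im=cv2.imread("pics/w20.png");cv2.imwrite("pics/w20a.png",cv2.resize(im[160:310,240:400],None,fx=4,fy=4,interpolation=cv2.INTER_CUBIC))
```

```text
[426.10940662 254.63573531] [419.44558526 289.00009006]
```

View pics/w20a.png

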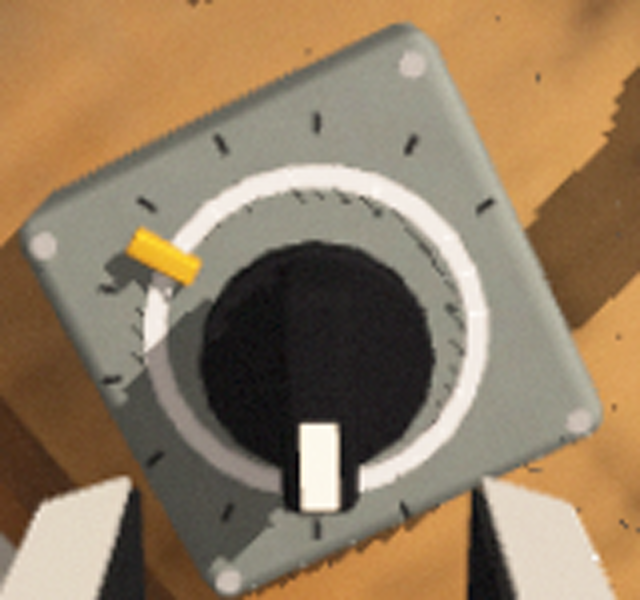

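Run:
```python
from h import *
from scipy.optimize import least_squares
st=robot.get_state()
w=lambda c:(240+c[0]/4,160+c[1]/4)
def fit(cs,z,r0):
    P=np.array([wray(w(c),z,st)[:2] for c in cs])
    r=least_squares(lambda p:np.hypot(*(P-p[:2]).T)-p[2],[505,-240,r0]);print(z,r.x.round(1),r.fun.round(1));return r.x
c=fit([(318,176),(250,192),(200,228),(156,335),(175,410),(240,468),(400,200),(450,245),(477,320),(460,400),(410,460),(370,480)],41,30)
for z in (50,55,60): fit([(318,242),(250,262),(210,305),(202,360),(225,425),(262,460),(385,265),(425,310),(433,360),(415,420)],z,20)
m=[wray(w(p),46,st) for p in [(133,240),(198,273)]]; mm=np.mean(m,0);print("mark",mm, "ang",np.arctan2(*(mm[:2]-c[:2])[::-1]),np.hypot(*(mm[:2]-c[:2])), "orient",np.arctan2(*(m[0]-m[1])[:2][::-1]))
for z in (80,86): 
    a=wray(w((319,424)),z,st);b=wray(w((320,510)),z,st);print(z,a.round(1),b.round(1),np.arctan2(*(b-a)[:2][::-1]),np.arctan2(*(b[:2]-c[:2])[::-1]),"rad",np.hypot(*(b[:2]-c[:2])), "width",np.linalg.norm(wray(w((282,490)),z,st)-wray(w((358,490)),z,st)))
```

```text
41 [ 509.7 -243.3   31.2] [ 0.3 -0.  -0.3 -0.1  0.3 -0.3 -0.   0.  -0.  -0.3  0.2  0.2]
50 [ 511.  -244.3   22.1] [ 0.2  0.2  0.3 -0.6 -0.3  0.6 -0.2  0.1 -0.3  0.1]
55 [ 509.8 -243.4   21.7] [ 0.2  0.2  0.3 -0.6 -0.3  0.6 -0.2  0.1 -0.3  0.1]
60 [ 508.6 -242.6   21.3] [ 0.2  0.2  0.3 -0.6 -0.3  0.6 -0.2  0.1 -0.3  0.1]
mark [ 478.89508204 -255.41758681   46.        ] ang -2.766316520701467 33.15049878072792 orient -2.7081512935517664
80 [ 513.1 -245.7   80. ] [ 525.7 -255.1   80. ] -0.6380638400933607 -0.6370843349774558 rad 19.812720144951097 width 13.00541728914537
86 [ 511.4 -244.5   86. ] [ 523.7 -253.6   86. ] -0.6380638400933596 -0.6387509556751985 rad 17.33230419795348 width 12.675790582886902
```

arm_command:
  increments:
    - [0, 0, 20, -0.014]
    - [0, 0, 20, 0]
    - [0, 0, 15, 0]
    - [0, 0, 10, 0]
    - [0, 0, 7, 0]
    - [0, 0, 5, 0]
    - [0, 0, 0, 0]
    - [0, 0, 0, 0]

```text
t: 33.95
position: [508.1, -244.0, 60.5]
ee_rot: [0.0, 0.314, 0.949, -0.0]
force: [-0.5, 0.3, 0.5]
finger_gap: 0.455
```

arm_command:
  increments:
    - [0, 0, 0, 0]
    - [0, 0, 0, 0]
    - [0, 0, 0, 0]
    - [0, 0, 0, 0]
    - [0, 0, 0, 0]
  grip: 255
  squeeze: 35

```text
t: 34.45
position: [508.9, -242.2, 60.2]
ee_rot: [0.001, 0.314, 0.949, 0.002]
force: [3.6, 4.3, 0.6]
finger_gap: 0.134
```

```bash
python3 -c "
from h import *
go(509,-243,48,2.503,28)
im,st=snap('scene','s21.png')
cv2.imwrite('pics/s21a.png',cv2.resize(im[170:370,330:530],None,fx=3.5,fy=3))
print(robot.get_state()['wrist_torque'])
"
```

```text
pos [ 508.9 -242.2   60.2] yaw 2.502 tilt 0.004 j6 -1.53 gap 12.6 t 34.5 F [3.6 4.3 0.6]
total [-0.5 -0.6 12.2] rows 1 each [-0.49 -0.62 12.17]
roll total -0.001
[ 0.70484006 -0.59527268  0.03175825]
```

View pics/s21a.png

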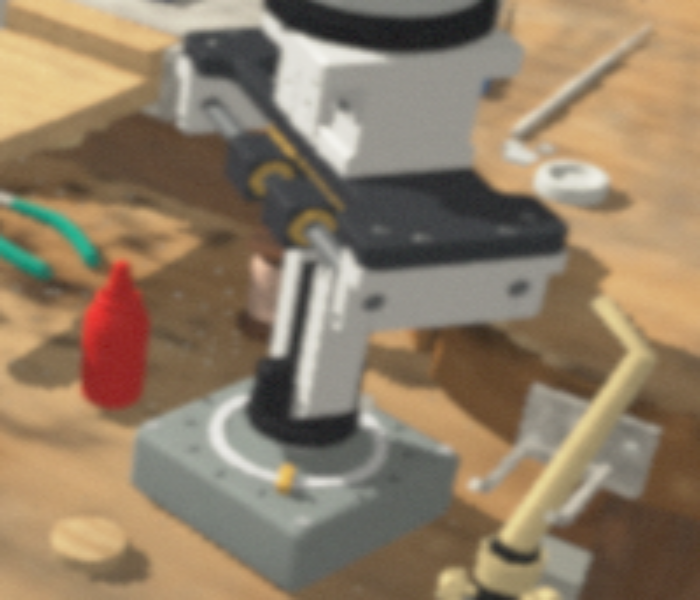

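arm_command:
  increments:
    - [0, 1.3, 1, 0]
    - [0, 0, 2, 0]
    - [0, 0, 2, 0]
    - [0, 0, 2, 0]
    - [0, 0, 2, 0]
    - [0, 0, 2, 0]
    - [0, 0, 1, 0]
    - [0, 0, 0, 0]

```text
t: 35.3
position: [509.1, -242.4, 51.7]
ee_rot: [0.0, 0.314, 0.949, 0.0]
force: [-4.4, 8.7, 23.7]
finger_gap: 0.136
```

```bash
python3 -c "
from h import *
im,st=snap('scene','s22.png')
cv2.imwrite('pics/s22a.png',cv2.resize(im[270:370,360:470],None,fx=6,fy=6,interpolation=cv2.INTER_CUBIC))
im=cv2.imread('pics/s21.png');cv2.imwrite('pics/s21b.png',cv2.resize(im[270:370,360:470],None,fx=6,fy=6,interpolation=cv2.INTER_CUBIC))
print(robot.get_state())
"
```

```text
{'t': 35.35, 'joints': array([-5.98290295e-01,  3.56096513e-01,  1.69832876e+00,  1.03895761e-03,
        1.08701932e+00, -1.53084522e+00]), 'joint_velocities': array([ 8.77757557e-04, -4.09874454e-04,  1.25566556e-03, -1.00841645e-03,
       -2.73537090e-03, -3.77039702e-05]), 'joint_efforts': array([-3.30088399e+00, -2.75414121e+01, -2.00127161e+01, -1.36277989e+00,
       -3.01723324e+00,  1.04179687e-02]), 'position': array([ 509.15708907, -242.3556739 ,   51.70114893]), 'ee_rot': array([1.97885787e-04, 3.13961126e-01, 9.49435724e-01, 4.21680210e-04]), 'force': array([-4.53376143,  8.18814345, 24.70062629]), 'wrist_torque': array([1.71665329, 1.03993861, 0.04393901]), 'finger_gap': 0.13277394901848494}
```

View pics/s22a.png

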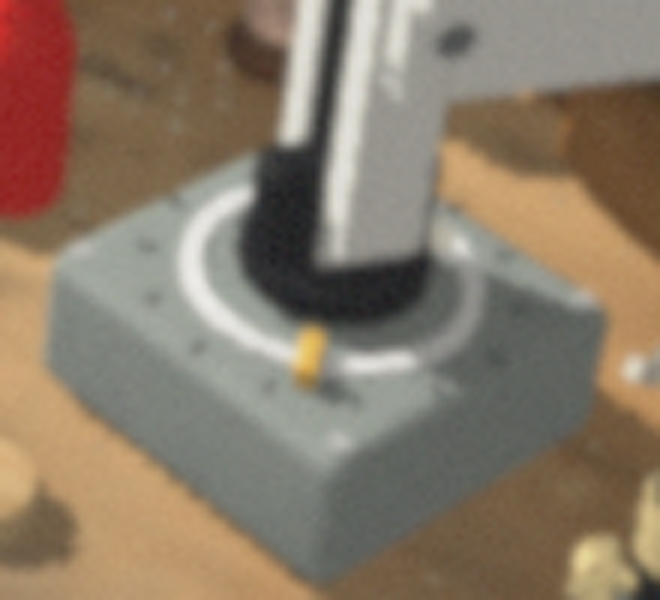

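View pics/s21b.png

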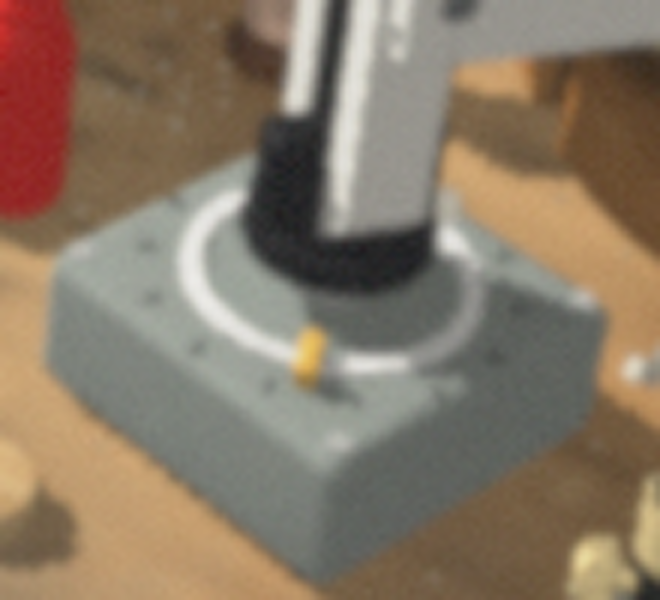

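Run:
```python
from h import *
th=np.linspace(0,6.28,200)
for c in [(506,-242.3),(509.5,-243.4)]:
  print("ring bottom r31",max(proj("scene",(c[0]+31*np.cos(t),c[1]+31*np.sin(t),41))[1] for t in th))
  for z in (40,44,48,52,56): print(z,round(max(proj("scene",(c[0]+21.5*np.cos(t),c[1]+21.5*np.sin(t),z))[1] for t in th),1))
```

```text
ring bottom r31 332.27431097267686
40 328.0
44 325.6
48 323.2
52 320.8
56 318.3
ring bottom r31 331.31708173920794
40 327.0
44 324.7
48 322.3
52 319.8
56 317.4
```

arm_command:
  increments:
    - [0, 0, 0.5, 0]
    - [0, 0, 0, 0]

```text
t: 35.55
position: [509.2, -242.4, 51.7]
ee_rot: [0.0, 0.314, 0.949, 0.0]
force: [-4.8, 8.8, 25.5]
finger_gap: 0.136
```

```bash
python3 -c "
from h import *
im,st=snap('wrist','w23.png')
im=cv2.imread('pics/s22.png');cv2.imwrite('pics/s22b.png',cv2.resize(im[150:390,330:570],None,fx=3.3,fy=2.5))
im,st=snap('top','t23.png');cv2.imwrite('pics/t23b.png',cv2.resize(im[150:330,360:560],None,fx=4,fy=3.3))
"
```

```text
(no output)
```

View pics/w23.png

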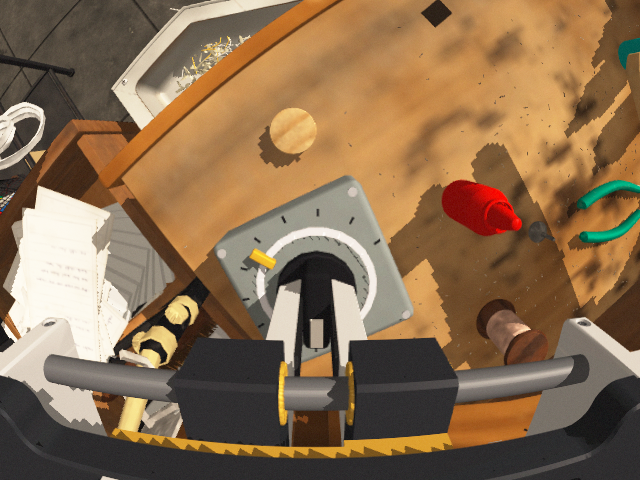

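View pics/s22b.png

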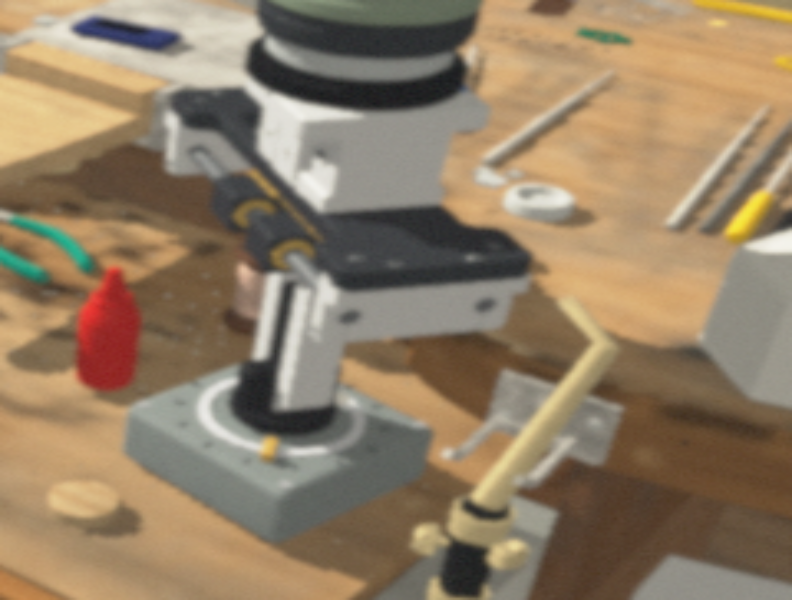

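View pics/t23b.png

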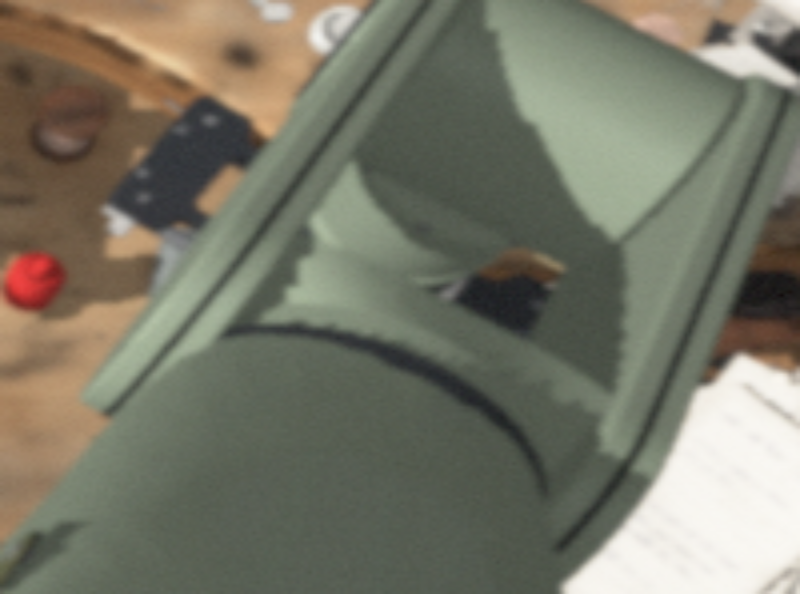

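Run:
```python
from h import *
st,R,y=tool()
for c in [(205,97),(258,135),(108,203),(160,235)]:
    p=(360+c[0]/4,150+c[1]/3.3)
    X=ray("top",p,175); print(X.round(0),(R.T@(X-st["position"])).round(0))
for c in [(528,258),(345,285),(175,90),(270,95)]:
    p=(330+c[0]/3.3,150+c[1]/2.5)
    X=ray("scene",p,175); print("scene",X.round(0),(R.T@(X-st["position"])).round(0))
```

```text
[ 589. -197.  175.] [ -37.   85. -123.]
[ 570. -217.  175.] [ -34.   56. -123.]
[ 535. -155.  175.] [  31.   86. -123.]
[ 519. -175.  175.] [  32.   60. -123.]
scene [ 508. -322.  175.] [ -47.  -64. -123.]
scene [ 447. -287.  175.] [  24.  -73. -123.]
scene [ 567. -136.  175.] [  17.  120. -123.]
scene [ 589. -168.  175.] [ -20.  107. -123.]
```

arm_command:
  increments:
    - [0, 0, -3, 0]
    - [0, 0, 0, 0]

```text
t: 35.85
position: [509.0, -242.3, 51.9]
ee_rot: [0.001, 0.314, 0.949, 0.0]
force: [-0.4, 4.9, 10.7]
finger_gap: 0.135
```

arm_command:
  increments:
    - [0, 0, 0, 0]
    - [0, 0, 0, 0]
    - [0, 0, 0, 0]
  grip: 180
  squeeze: 10

```text
t: 36.15
position: [508.1, -245.0, 51.2]
ee_rot: [0.0, 0.314, 0.95, -0.002]
force: [-2.0, -1.9, 6.0]
finger_gap: 0.292
```

arm_command:
  increments:
    - [0, 0, -10, 0]
    - [0, 0, -20, 0]
    - [0, 0, -20, 0]
    - [0, 0, -20, 0]
    - [0, 0, 0, 0]
    - [0, 0, 0, 0]

```text
t: 36.75
position: [508.1, -243.0, 120.2]
ee_rot: [0.0, 0.314, 0.949, -0.0]
force: [0.7, -0.5, 0.7]
finger_gap: 0.296
```

```bash
python3 -c "
from h import *
im,st=snap('wrist','w24.png');cv2.imwrite('pics/w24a.png',cv2.resize(im[160:320,220:420],None,fx=4,fy=3.7,interpolation=cv2.INTER_CUBIC))
go(509,-243,80,2.5)
"
```

```text
pos [ 507.5 -242.5  119.3] yaw 2.503 tilt 0.002 j6 -1.53 gap 27.6 t 36.8 F [ 0.3 -1.  -0.2]
total [-1.6  0.5 39.3] rows 2 each [-0.79  0.24 19.65]
roll total 0.003
```

View pics/w24a.png

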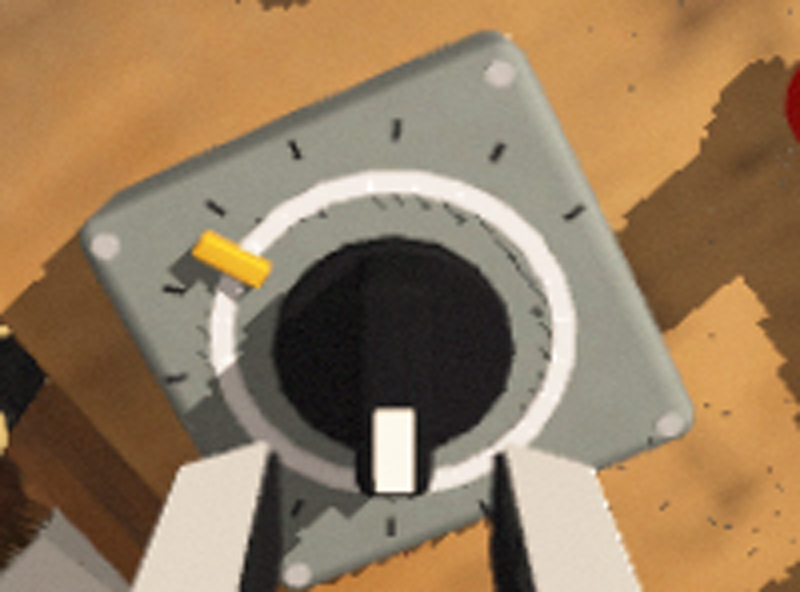

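```bash
cat > dial.py <<'E'
from h import *
def bartop(w,c,end,l,r,inner):
    st=robot.get_state()
    for z in (62,66,70,74,78,82):
        b=wray(w(end),z,st);L=wray(w(l),z,st);Rr=wray(w(r),z,st)
        print(z,"rad %.1f width %.1f"%(np.hypot(*(b[:2]-c)),np.linalg.norm(L-Rr)),"ang %.3f"%np.arctan2(*(b[:2]-c)[::-1]))
E
python3 - <<'E'
from dial import *
from scipy.optimize import least_squares
st=robot.get_state()
w=lambda c:(220+c[0]/4,160+c[1]/3.7)
P=np.array([wray(w(c),41,st)[:2] for c in [(390,182),(320,197),(262,235),(223,330),(240,400),(300,460),(460,195),(520,235),(563,320),(550,390),(505,445)]])
r=least_squares(lambda p:np.hypot(*(P-p[:2]).T)-p[2],[505,-240,30]);print(r.x.round(1),r.fun.round(1));c=r.x[:2]
bartop(w,c,(394,495),(358,470),(431,470),None)
for z in (42,46,50,54):
    Q=np.array([wray(w(p),z,st)[:2] for p in [(397,236),(330,258),(285,305),(274,350),(290,400),(470,265),(505,310),(514,350),(495,405)]])
    r=least_squares(lambda p:np.hypot(*(Q-p[:2]).T)-p[2],[505,-240,20]);print(z,r.x.round(1),np.abs(r.fun).max().round(1))
m=[wray(w(p),46,st) for p in [(197,243),(268,277)]]; mm=np.mean(m,0);print("mark",mm, "ang",np.arctan2(*(mm[:2]-c[:2])[::-1]),np.hypot(*(mm[:2]-c[:2])))
E
```

```text
[ 507.5 -241.9   30.8] [ 0.1 -0.1  0.2 -0.1 -0.   0.  -0.1 -0.2  0.2  0.1 -0.1]
62 rad 24.2 width 12.5 ang -0.629
66 rad 22.5 width 12.3 ang -0.630
70 rad 20.8 width 12.1 ang -0.630
74 rad 19.1 width 11.8 ang -0.631
78 rad 17.4 width 11.6 ang -0.631
82 rad 15.7 width 11.4 ang -0.632
42 [ 509.2 -242.7   21.6] 0.8
46 [ 508.2 -242.    21.3] 0.7
50 [ 507.2 -241.3   21. ] 0.7
54 [ 506.2 -240.6   20.6] 0.7
mark [ 477.31560382 -254.27910534   46.        ] ang -2.7510651319923456 32.64709745911649
```

arm_command:
  increments:
    - [0, 0, 20, 0]
    - [0, 0, 15, 0]
    - [0, 0, 5, 0]
    - [0, 0, 0, 0]
  grip: 255

```text
t: 37.2
position: [506.9, -241.7, 78.2]
ee_rot: [-0.002, 0.314, 0.949, 0.001]
force: [-0.9, -0.2, 0.5]
finger_gap: 0.01
```

arm_command:
  increments:
    - [0, 0, 2, 0]
    - [0, 0, 2, 0]
    - [0, 0, 2, 0]
    - [0, 0, 0, 0]

```text
t: 37.6
position: [509.2, -243.1, 76.2]
ee_rot: [0.001, 0.314, 0.949, -0.0]
force: [-2.8, -0.2, 6.7]
finger_gap: 0.005
```

arm_command:
  increments:
    - [0, 0, 1, 0]
    - [0, 0, 1, 0]
    - [0, 0, 0, 0]

```text
t: 37.9
position: [509.4, -243.2, 76.0]
ee_rot: [0.001, 0.314, 0.949, -0.0]
force: [-5.4, 2.5, 14.9]
finger_gap: 0.004
```

arm_command:
  increments:
    - [0, 0, 1, 0]
    - [0, 0, 1, 0]
    - [0, 0, 0, 0]

```text
t: 38.2
position: [509.6, -243.4, 75.9]
ee_rot: [0.001, 0.314, 0.949, -0.001]
force: [-8.1, 4.4, 24.4]
finger_gap: 0.002
```

arm_command:
  increments:
    - [0, 0, -10, 0]
    - [0, 0, -20, 0]
    - [0, 0, 0, 0]

```text
t: 38.5
position: [510.8, -244.2, 103.7]
ee_rot: [0.003, 0.314, 0.949, -0.001]
force: [1.3, -0.8, 0.1]
finger_gap: 0.002
```

arm_command:
  increments:
    - [0, 0, 0, 0]
    - [0, 0, 0, 0]
    - [0, 0, 0, 0]
    - [0, 0, 0, 0]
  grip: 175

```text
t: 38.9
position: [507.9, -242.3, 99.4]
ee_rot: [-0.001, 0.314, 0.949, 0.0]
force: [0.5, -0.1, -0.4]
finger_gap: 0.294
```

```bash
python3 -c "
from h import *
go(508.5,-242.5,55,2.503)
"
```

```text
pos [ 507.9 -242.3   99.4] yaw 2.503 tilt 0.002 j6 -1.53 gap 27.6 t 38.9 F [ 0.5 -0.1 -0.4]
total [-0.7  0.2 44.4] rows 2 each [-0.36  0.1  22.22]
roll total -0.000
```

arm_command:
  increments:
    - [0, 0, 15, 0]
    - [0, 0, 15, 0]
    - [0, 0, 10, 0]
    - [0, 0, 4, 0]
    - [0, 0, 0, 0]

```text
t: 39.4
position: [507.5, -242.0, 54.9]
ee_rot: [-0.001, 0.314, 0.949, 0.0]
force: [-0.0, -0.6, -0.1]
finger_gap: 0.316
```

arm_command:
  increments:
    - [0, 0, 0, 0]
    - [0, 0, 0, 0]
    - [0, 0, 0, 0]
    - [0, 0, 0, 0]
  grip: 255
  squeeze: 30

```text
t: 39.8
position: [509.4, -242.5, 57.2]
ee_rot: [0.001, 0.314, 0.949, 0.0]
force: [2.5, 1.8, 1.0]
finger_gap: 0.137
```

arm_command:
  increments:
    - [0, 0, 1, 0]
    - [0, 0, 0, 0]

```text
t: 40.0
position: [509.4, -242.6, 57.1]
ee_rot: [0.001, 0.314, 0.949, 0.0]
force: [0.4, 2.6, 6.1]
finger_gap: 0.134
```

arm_command:
  increments:
    - [0, 0, 0, 0.1]
    - [0, 0, 0, 0.1]
    - [0, 0, 0, 0.1]
    - [0, 0, 0, 0.1]
    - [0, 0, 0, 0.1]
    - [0, 0, 0, 0.1]
    - [0, 0, 0, 0.1]
    - [0, 0, 0, 0]

```text
t: 40.8
position: [508.4, -243.2, 57.1]
ee_rot: [0.0, 0.621, 0.784, -0.001]
force: [-2.7, 2.2, 7.6]
finger_gap: 0.137
```

arm_command:
  increments:
    - [0, 0, 0, 0.1]
    - [0, 0, 0, 0.1]
    - [0, 0, 0, 0.1]
    - [0, 0, 0, 0.1]
    - [0, 0, 0, 0.1]
    - [0, 0, 0, 0.1]
    - [0, 0, 0, 0.1]
    - [0, 0, 0, 0]

```text
t: 41.6
position: [507.3, -243.0, 57.1]
ee_rot: [-0.0, 0.852, 0.523, -0.001]
force: [-5.6, 2.1, 10.8]
finger_gap: 0.136
```

```bash
python3 -c "
from h import *
go(508.5,-242.5,55,1.103)
im,st=snap('wrist','w25.png')
im,st=snap('scene','s25.png');cv2.imwrite('pics/s25b.png',cv2.resize(im[150:390,330:570],None,fx=3.3,fy=2.5))
"
```

```text
pos [ 507.3 -243.    57.1] yaw 1.102 tilt 0.003 j6 -0.13 gap 12.8 t 41.6 F [-5.6  2.1 10.8]
total [1.  0.8 2.1] rows 1 each [1.02 0.84 2.12]
roll total -0.001
```

View pics/s25b.png

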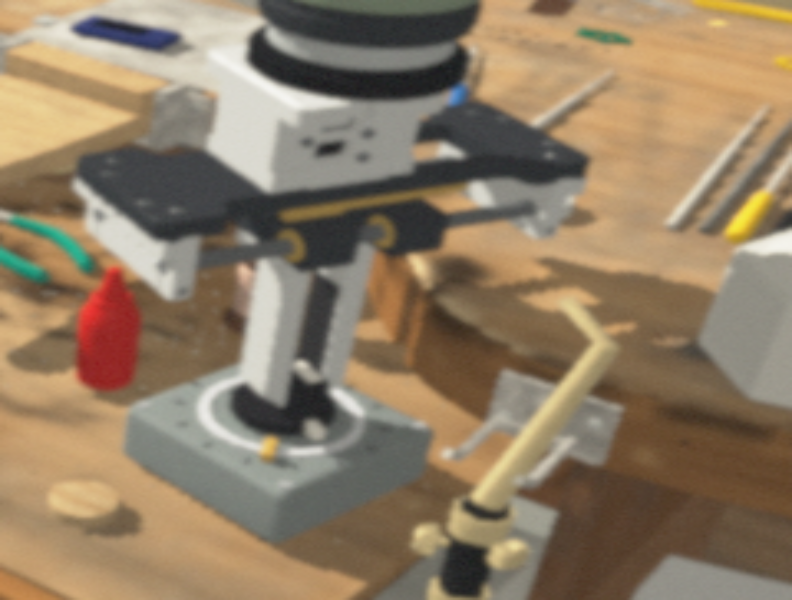

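arm_command:
  increments:
    - [0.5, -1, -1, 0]
    - [0, 0, 0, 0]
  squeeze: 10

```text
t: 41.9
position: [507.3, -242.9, 57.1]
ee_rot: [0.001, 0.852, 0.524, -0.001]
force: [-3.6, -1.9, 5.3]
finger_gap: 0.138
```

arm_command:
  increments:
    - [0, 0, 0, 0]
    - [0, 0, 0, 0]
    - [0, 0, 0, 0]
  grip: 175

```text
t: 42.2
position: [507.8, -241.4, 56.0]
ee_rot: [-0.0, 0.852, 0.524, 0.0]
force: [0.5, -0.0, 0.8]
finger_gap: 0.306
```

arm_command:
  increments:
    - [0, 0, -15, 0]
    - [0, 0, -20, 0]
    - [0, 0, -25, 0]
    - [0, 0, -15, -0.1]
    - [0, 0, 0, -0.14]
    - [0, 0, 0, -0.14]
    - [0, 0, 0, -0.14]
    - [0, 0, 0, -0.14]
    - [0, 0, 0, -0.14]
    - [0, 0, 0, -0.14]

```text
t: 43.2
position: [508.2, -241.8, 132.6]
ee_rot: [0.001, 0.52, 0.854, 0.0]
force: [0.2, 1.1, -0.2]
finger_gap: 0.313
```

arm_command:
  increments:
    - [0, 0, 0, -0.14]
    - [0, 0, 0, -0.14]
    - [0, 0, 0, -0.14]
    - [0, 0, 0, -0.14]
    - [0, 0, 0, -0.07]
    - [0, 0, 0, 0]
    - [0, 0, 0, 0]
  grip: 81

```text
t: 43.9
position: [508.1, -241.8, 132.2]
ee_rot: [0.0, 0.233, 0.972, -0.0]
force: [-0.3, 0.0, 0.5]
finger_gap: 0.68
```

```bash
python3 -c "
from h import *
im,st=snap('wrist','w26.png');cv2.imwrite('pics/w26a.png',cv2.resize(im[150:310,220:420],None,fx=4,fy=3.7,interpolation=cv2.INTER_CUBIC))
go(508.5,-242.5,60,2.67)
"
```

```text
pos [ 508.  -241.8  132. ] yaw 2.672 tilt 0.001 j6 -1.70 gap 64.2 t 44.0 F [-0.2 -0.1 -0. ]
total [-0.7 -0.4 72. ] rows 3 each [-0.24 -0.14 24.01]
roll total 0.002
```

View pics/w26a.png

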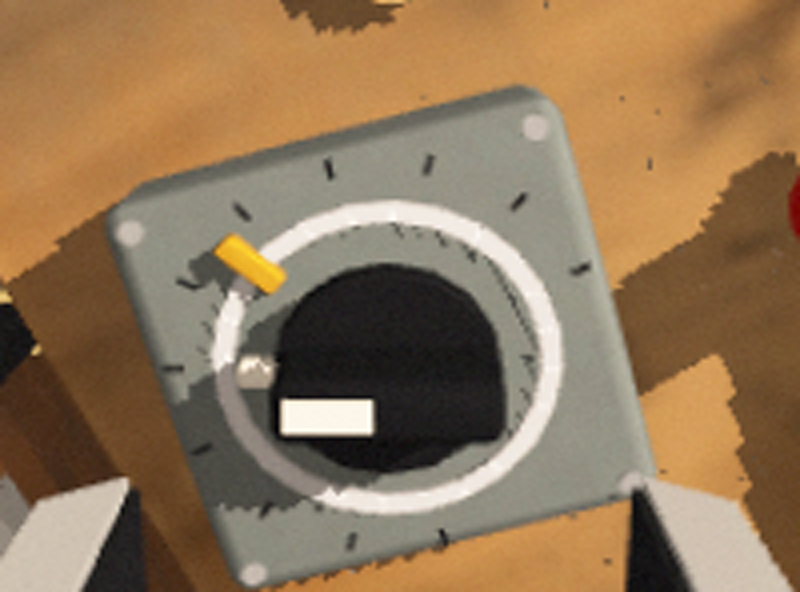

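```bash
cat > meas.py <<'E'
from dial import *
from scipy.optimize import least_squares
def meas(w,ring,mark,ptr,zt,peg=None):
    st=robot.get_state()
    P=np.array([wray(w(c),41,st)[:2] for c in ring])
    r=least_squares(lambda p:np.hypot(*(P-p[:2]).T)-p[2],[505,-240,30]);c=r.x[:2];print("ring",r.x.round(1),np.abs(r.fun).max().round(2))
    m=[wray(w(p),46,st) for p in mark];mm=np.mean(m,0);print("mark ang %.3f orient %.3f r %.1f"%(np.arctan2(*(mm[:2]-c)[::-1]),np.arctan2(*(m[0]-m[1])[:2][::-1]),np.hypot(*(mm[:2]-c))))
    a,b=[wray(w(p),zt,st) for p in ptr];print("ptr orient %.3f center-tip %.3f r %.1f"%(np.arctan2(*(b-a)[:2][::-1]),np.arctan2(*(b[:2]-c)[::-1]),np.hypot(*(b[:2]-c))))
    if peg: q=wray(w(peg),50,st);print("peg %.3f r %.1f"%(np.arctan2(*(q[:2]-c)[::-1]),np.hypot(*(q[:2]-c))))
E
python3 - <<'E'
from meas import *
w=lambda c:(220+c[0]/4,150+c[1]/3.7)
meas(w,[(390,212),(320,226),(275,258),(224,340),(232,395),(270,455),(330,492),(390,502),(450,492),(505,458),(545,400),(552,345),(525,270),(470,225)],[(220,245),(282,283)],[(375,418),(279,418)],76,(250,370))
E
```

```text
ring [ 508.4 -242.    31. ] 0.76
mark ang -2.738 orient -2.643 r 33.1
ptr orient -2.039 center-tip -2.007 r 18.6
peg -2.066 r 25.7
```

arm_command:
  increments:
    - [0, 0, 20, 0]
    - [0, 0, 25, 0]
    - [0, 0, 18, 0]
    - [0, 0, 9, 0]
    - [0, 0, 3, 0]
    - [0, 0, 0, 0]
    - [0, 0, 0, 0]

```text
t: 44.65
position: [508.6, -242.3, 57.6]
ee_rot: [0.001, 0.232, 0.973, -0.0]
force: [0.0, -0.3, 0.0]
finger_gap: 0.684
```

arm_command:
  increments:
    - [0, 0, 0, 0]
    - [0, 0, 0, 0]
    - [0, 0, 0, 0]
    - [0, 0, 0, 0]
    - [0, 0, 0, 0]
  grip: 255
  squeeze: 30

```text
t: 45.15
position: [508.2, -241.5, 56.9]
ee_rot: [0.0, 0.232, 0.973, 0.0]
force: [-0.4, 1.6, 2.1]
finger_gap: 0.42
```

Gripped lengthwise (gap 39.5 mm, which fits the 40 mm bar). Next is a light downward push, then the remaining turn.

arm_command:
  increments:
    - [0, 0, 1, 0]
    - [0, 0, 0, 0.1]
    - [0, 0, 0, 0.1]
    - [0, 0, 0, 0.1]
    - [0, 0, 0, 0.1]
    - [0, 0, 0, 0.1]
    - [0, 0, 0, 0.1]
    - [0, 0, 0, 0.1]
    - [0, 0, 0, 0.015]
    - [0, 0, 0, 0]

```text
t: 46.15
position: [508.1, -241.7, 56.8]
ee_rot: [0.0, 0.558, 0.83, 0.0]
force: [-1.5, 2.2, 7.6]
finger_gap: 0.422
```

```bash
python3 -c "
from h import *
go(508.5,-242.5,60,1.957)
im,st=snap('wrist','w27.png');cv2.imwrite('pics/w27a.png',cv2.resize(im[150:310,220:420],None,fx=4,fy=3.7,interpolation=cv2.INTER_CUBIC))
im,st=snap('scene','s27.png');cv2.imwrite('pics/s27b.png',cv2.resize(im[270:370,360:470],None,fx=6,fy=6,interpolation=cv2.INTER_CUBIC))
"
```

```text
pos [ 508.1 -241.7   56.8] yaw 1.958 tilt 0.000 j6 -0.98 gap 39.6 t 46.1 F [-1.5  2.2  7.6]
total [-0.9  0.1 -3.2] rows 1 each [-0.91  0.06 -3.18]
roll total 0.001
```

View pics/w27a.png

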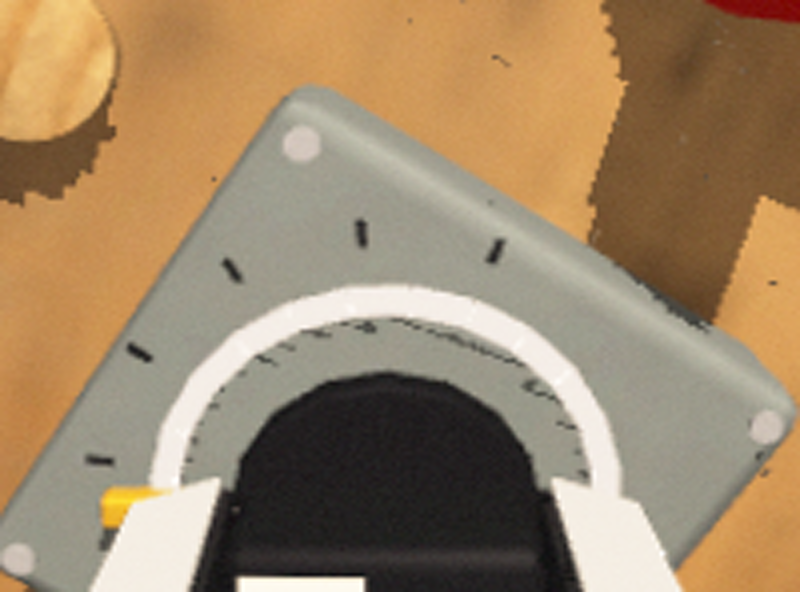

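View pics/s27b.png

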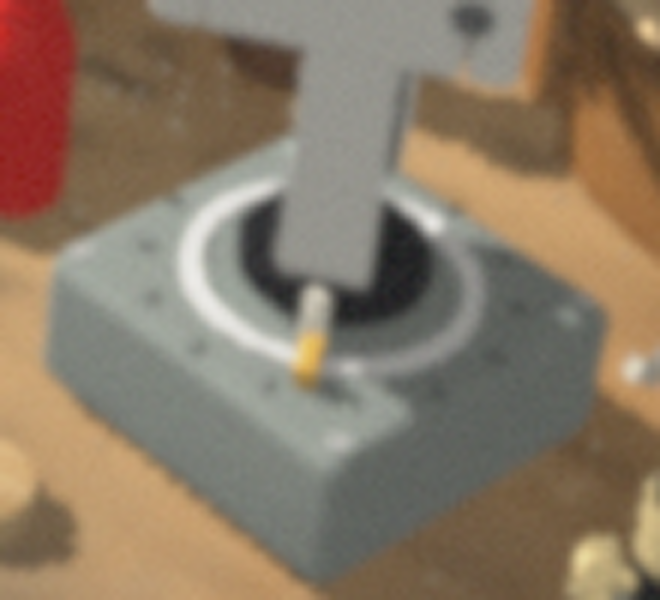

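arm_command:
  increments:
    - [0, 0, -0.5, 0]
    - [0, 0, 0, 0]
  squeeze: 10

```text
t: 46.45
position: [508.1, -241.7, 56.8]
ee_rot: [0.0, 0.558, 0.83, 0.0]
force: [-0.6, 3.0, 6.3]
finger_gap: 0.428
```

arm_command:
  increments:
    - [0, 0, 0, 0]
    - [0, 0, 0, 0]
    - [0, 0, 0, 0]
    - [0, 0, 0, 0]
  grip: 81

```text
t: 46.85
position: [507.5, -241.7, 55.5]
ee_rot: [-0.0, 0.558, 0.83, -0.0]
force: [-0.7, 1.2, 0.1]
finger_gap: 0.681
```

arm_command:
  increments:
    - [0, 0, -15, 0]
    - [0, 0, -20, 0]
    - [0, 0, -25, 0]
    - [0, 0, -15, 0]
    - [0, 0, 0, 0]
    - [0, 0, 0, 0]

```text
t: 47.45
position: [507.8, -241.8, 131.2]
ee_rot: [0.0, 0.558, 0.83, -0.0]
force: [-0.8, -0.0, -0.4]
finger_gap: 0.684
```

```bash
python3 -c "
from h import *
im,st=snap('wrist','w28.png');cv2.imwrite('pics/w28a.png',cv2.resize(im[150:310,220:420],None,fx=4,fy=3.7,interpolation=cv2.INTER_CUBIC))
go(508.5,-242.5,57,1.957)
"
```

```text
pos [ 507.2 -241.3  130.2] yaw 1.958 tilt 0.001 j6 -0.99 gap 64.2 t 47.5 F [-0.8 -0.3 -0.6]
total [-1.7  0.9 73.2] rows 3 each [-0.55  0.28 24.4 ]
roll total 0.001
```

View pics/w28a.png

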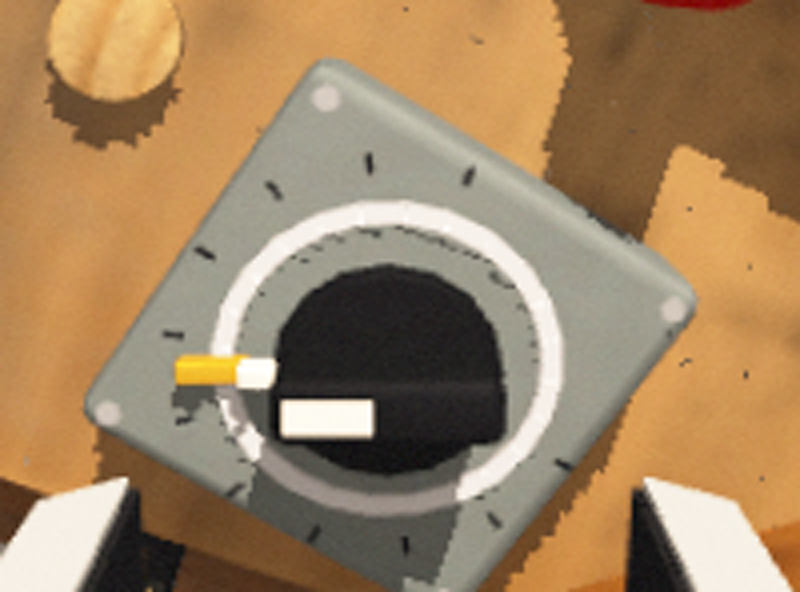

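arm_command:
  increments:
    - [0, 0, 20, 0]
    - [0, 0, 25, 0]
    - [0, 0, 18, 0]
    - [0, 0, 9, 0]
    - [0, 0, 2, 0]
    - [0, 0, 0, 0]
    - [0, 0, 0, 0]

```text
t: 48.2
position: [508.5, -242.2, 57.8]
ee_rot: [0.001, 0.558, 0.83, -0.0]
force: [0.4, 0.0, 0.7]
finger_gap: 0.686
```

arm_command:
  increments:
    - [0, 0, 0, 0]
    - [0, 0, 0, 0]
    - [0, 0, 0, 0]
    - [0, 0, 0, 0]
    - [0, 0, 0, 0]
  grip: 255
  squeeze: 35

```text
t: 48.7
position: [508.2, -241.9, 57.4]
ee_rot: [0.0, 0.558, 0.83, 0.0]
force: [0.4, 0.6, 1.9]
finger_gap: 0.421
```

arm_command:
  increments:
    - [0, 0, 1.5, 0]
    - [0, 0, 0, 0]
    - [0, 0, 0, 0]
    - [0, 0, 0, 0]

```text
t: 49.1
position: [508.2, -241.9, 57.3]
ee_rot: [0.0, 0.558, 0.83, 0.0]
force: [-1.9, 2.6, 10.0]
finger_gap: 0.423
```

arm_command:
  increments:
    - [0, 0, -1.5, 0]
    - [0, 0, -2, 0]
    - [0, 0, -2, 0]
    - [0, 0, -2, 0]
    - [0, 0, -2, 0]
    - [0, 0, -2, 0]
    - [0, 0, -2, 0]
    - [0, 0, 0, 0]

```text
t: 49.9
position: [508.1, -241.8, 69.5]
ee_rot: [0.0, 0.558, 0.83, 0.0]
force: [4.0, -1.1, -2.9]
finger_gap: 0.418
```

arm_command:
  increments:
    - [0, 0, -1.5, 0]
    - [0, 0, 0, 0]
    - [0, 0, 0, 0]

```text
t: 50.2
position: [508.0, -241.8, 69.6]
ee_rot: [0.0, 0.558, 0.83, 0.0]
force: [6.4, -1.1, -8.9]
finger_gap: 0.422
```

arm_command:
  increments:
    - [0, 0, 0.8, 0]
    - [0, 0, 0, 0]
  squeeze: 10

```text
t: 50.4
position: [508.0, -241.7, 69.7]
ee_rot: [0.0, 0.558, 0.83, 0.0]
force: [4.0, 0.4, -5.4]
finger_gap: 0.425
```

arm_command:
  increments:
    - [0, 0, 0, 0]
    - [0, 0, 0, 0]
    - [0, 0, 0, 0]
    - [0, 0, 0, 0]
  grip: 81

```text
t: 50.8
position: [507.3, -241.7, 69.8]
ee_rot: [-0.0, 0.558, 0.83, -0.0]
force: [-0.7, 0.6, -0.2]
finger_gap: 0.676
```

arm_command:
  increments:
    - [0, 0, -15, 0]
    - [0, 0, -20, 0]
    - [0, 0, -25, 0]
    - [0, 0, -25, 0]
    - [0, 0, -25, 0]
    - [0, 0, 0, 0]
    - [0, 0, 0, 0]

```text
t: 51.5
position: [508.0, -241.9, 180.5]
ee_rot: [0.001, 0.558, 0.83, -0.0]
force: [0.6, 0.6, -1.0]
finger_gap: 0.684
```

```bash
python3 -c "
from h import *
im,st=snap('wrist','w29.png');cv2.imwrite('pics/w29a.png',cv2.resize(im[150:310,220:420],None,fx=4,fy=3.7,interpolation=cv2.INTER_CUBIC))
im,st=snap('scene','s29.png')
go(508.5,-242.5,57,1.957)
"
```

```text
pos [ 506.8 -241.1  178.2] yaw 1.958 tilt 0.003 j6 -0.99 gap 64.1 t 51.6 F [ 1.  -0.1  0. ]
total [ -2.2   1.3 121.2] rows 5 each [-0.44  0.25 24.24]
roll total 0.001
```

View pics/w29a.png

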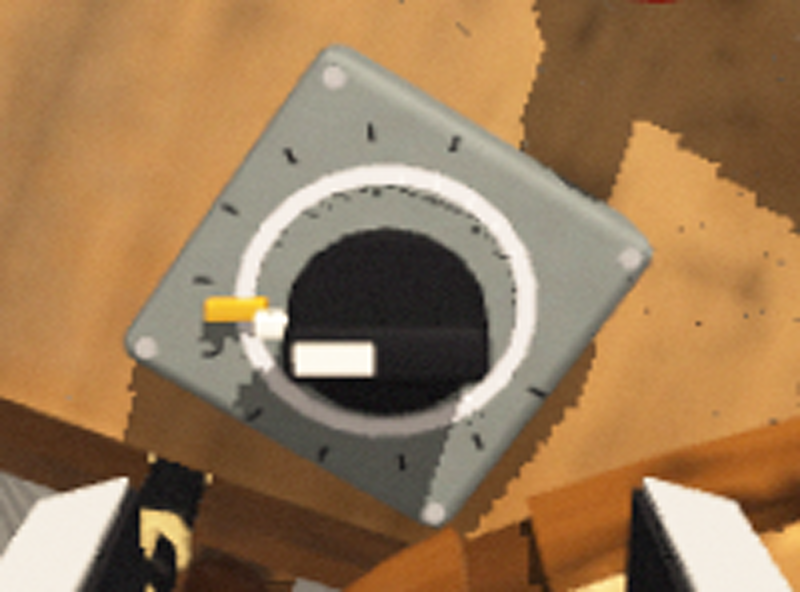

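View pics/s29.png

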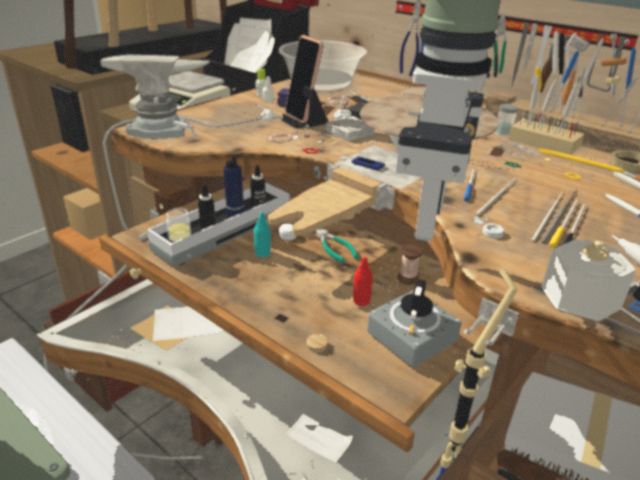

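```bash
python3 -c "
from meas import *
im=cv2.imread('pics/s29.png');cv2.imwrite('pics/s29a.png',cv2.resize(im[140:270,130:310],None,fx=4.4,fy=4.4,interpolation=cv2.INTER_CUBIC))
w=lambda c:(220+c[0]/4,150+c[1]/3.7)
meas(w,[(390,174),(310,195),(262,240),(246,300),(265,370),(320,412),(385,428),(450,412),(505,370),(528,300),(505,235),(450,190)],[(205,308),(268,308)],[(375,360),(291,360)],88,(270,323))"
```

```text
ring [ 506.6 -241.2   30.9] 0.49
mark ang -2.763 orient -2.756 r 32.2
ptr orient -2.754 center-tip -2.738 r 17.8
peg -2.661 r 24.8
```

View pics/s29a.png

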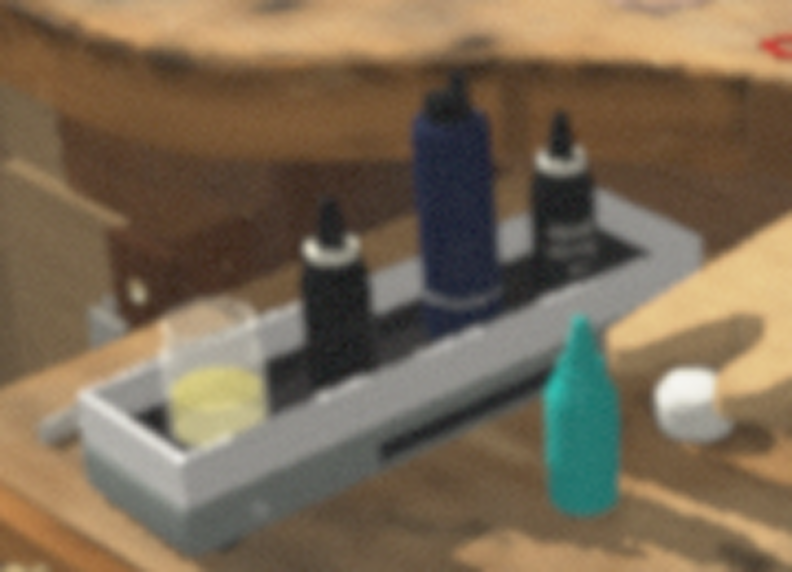

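The pointer is at -2.75 rad and the mark at -2.76 rad, so they line up. Three bottles and the jar stand upright in the lane, and the hand is clear of everything.

```bash
python3 -c "
from rig import order,robot
print(robot.get_state()['t']); print(order.sign_off())"
```

```text
51.6
the job is handed in; nothing more can be done
None
```

The job is done and handed in at 51.6 s; sign-off gives no verdict.

- **Bottles:** Two bottles had tipped over, one navy and one black; I saw no second navy. I gripped each lightly near its cap so it swung upright, then set it on the lane floor. I had to move the navy clear of the bench pin before I could lift it. In the last picture both stand upright in the lane, with the jar and the other black bottle.
- **Dial:** I pushed the knob in to a hard stop and turned it clockwise about 2.1 rad in two grips, because the torch beside the box was in the way of one continuous turn. I then let go to check it against the mark and pulled it out to its upper stop, 12.2 mm of travel.
- **Last checks:** The pointer measures −2.75 rad and the brass mark −2.76 rad, well under 1 mm apart at the mark's 30 mm radius. The mark's measured angle stayed within the measuring scatter (−2.74 to −2.82 rad), and the hand is clear with no contact force.
- **Disagreements:**
  - On the first push the knob moved only about 8.5 mm. I think the fingertips had already pressed it partway down, and pressing on top of the bar afterwards met a hard stop.
  - In the last view the small white peg on the skirt reads 0.1 rad off the mark. I put that down to viewing angle with the knob raised, since it lined up when the knob was in.

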